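# Clip the ink knife onto its tether loop

## Task

Pick up the ink knife by the middle of its wooden handle and press the sprung gate of its snap hook against the nearer leg of the upright steel loop on the bench until the leg is inside the hook and the gate has sprung shut behind it. Then tug the knife back with about 15 N (over 10 N) so that the shut gate takes the pull, and let go with the knife lying flat on the bench, still clipped on. Never load the loop with more than 25 N, do not let the handle slip through the fingers, and leave the other things where they are.

Things in the scene. Friction and masses are not known exactly. Their poses are not given: they have to be found in the camera images.
- handle_mid (a point): Centre of the ink knife's dark wooden handle, 12 mm above its flat underside. Handle 120 mm long (along X), 22 mm wide (Y), 24 mm high (Z up). X points along the handle to the steel snap hook at the front; behind (-X) is a thin steel blade, 50 mm wide, that ends 130 mm behind this point. The knife lies flat on the bench at the start.
- hook_mouth (a point): Middle of the snap hook's mouth, on the gate line, where a loop leg should enter: 146.5 mm ahead (+X) of handle_mid and 5 mm higher; axes as handle_mid. A leg that enters 4 mm on the -Y side to 2 mm on the +Y side of this point swings the gate inward; the gate springs shut once the leg's centre is 21 to 28 mm behind the gate line. The leg meets the frame's back at 29 mm.
- gate (a joint): Angle of the gate, a level 5 mm round bar across the mouth, hinged 31 mm to the -Y side of hook_mouth, tip 4.5 mm to the +Y side. 0 = shut against its stop, grows as it swings into the hook, to 1.1 rad. Spring 0.05 Nm at 0, 0.20 Nm at 1.1: pressing a leg in takes 2 N, growing to 10 N with rubbing; then it drops, and rises steeply when the leg meets the frame's back.
- slot_mark (a point): Mark on the tether bracket's plate, 4 mm above the bench: nominal foot of the loop's nearer leg. X points level along the plate, the way the hook is pushed on; Z up. The loop is clamped in a slot, so its nearer leg really stands anywhere from 12 mm behind to 12 mm ahead of the mark along X (0 to the side). That offset is not measured: find it by feel or eye. The clamp holds at any force allowed.
- ink_tin: Bystander: steel tin, 100 mm across, 80 mm high; origin at the centre of its underside.
- spray_can: Bystander: spray can, 64 mm across, 190 mm high; origin at the centre of its underside.
- ink_jar: Bystander: black jar, 60 mm across, 50 mm high; origin at the centre of its underside.
- straightedge: Bystander: flat aluminium bar 320 x 30 x 5 mm, length along X; origin at the centre of its underside.
- rail_a: Bystander: black square rail 340 x 25 x 25 mm, length along X; origin at the centre of its underside.
- rail_b: Bystander: dark steel rail 340 x 30 x 25 mm, length along X; origin at the centre of its underside.
- wrench: Bystander: flat steel wrench, under 200 mm long, lying on the bench, length along X.
- knife: The whole ink knife, loose, 200 to 330 g, 293 mm long; origin on its underside below handle_mid, same axes. Its hook is a level frame of 10 mm round steel bar, 54 mm wide, 32 mm clear depth behind the gate, underside 12 mm above the bench when the knife lies flat. The hook's nose is on the +Y side, inner face 6 mm from the mouth's middle, flared outward up to 18 mm ahead of the gate line.
- bracket: Tether bracket: dark steel plate fixed to the bench, 126 x 56 x 4 mm, from 36 mm behind to 90 mm ahead of its origin, which lies on the bench under slot_mark (same axes). On it, on a foot strip 22 mm wide with its top 8 mm above the bench, stands the loop: upright rectangle of 7 mm round steel in the X-Z plane, two legs 50 mm apart along X, top 57 mm above the bench.
Mind the look-alikes: they are no part of the job. What is shaped like the bracket but blue or purple is not meant.

How it is judged:
On the way, in this order (a step that is already met when the one before it is completed fails the run):
1. the loop's leg presses the gate well open (value of joint gate above 0.35 rad and contact force between gate_bar and bracket above 1 N), for 0.05 s.
2. with the leg inside and the gate shut, the knife is tugged back so that the gate bears on the leg with over 10 N (value of joint gate below 0.08 rad and contact force between gate_bar and bracket above 10 N and x of near_leg in the frame of hook_mouth between -0.034 and -0.003 m), for 0.2 s.
At the end, for the whole second after the job is handed in: The gate is shut (under 0.08 rad) with the loop's nearer leg inside the hook (its centre 3 to 34 mm behind the gate line, between the two arms of the frame), the knife lies flat on the bench (handle centre below 16 mm, tilted under 0.08 rad) and is at rest (value of joint gate below 0.08 rad and x of near_leg in the frame of hook_mouth between -0.034 and -0.003 m and y of near_leg in the frame of hook_mouth between -0.028 and 0.007 m and height (world z) of handle_mid below 0.016 m and angle between knife's own z axis and vertical below 0.08 rad and linear speed of knife below 0.01 m/s); the robot touches nothing.
It fails at once if the knife and the loop press on each other with more than 25 N (contact force between knife and bracket above 25 N).
It fails at once if the knife is held over 12 mm from the middle of its handle, lengthwise, or slips that far through the fingers (contact force between the fingers and knife above 2 N and (x of the grasp point in the frame of handle_mid above 0.012 m or x of the grasp point in the frame of handle_mid below -0.012 m)).
It fails at once if a bystander is moved by more than 30 mm (distance of any of ink_tin, spray_can, ink_jar, straightedge, rail_a, rail_b, wrench from where it was at the start of the episode above 0.03 m).
It also fails if it takes over 54 s, if anything falls off the work surface, if the arm or the gripper's body presses on something with over 40 N, if the wrist force passes 120 N, or if a joint passes its speed limit or range.

## Robot

A 6-joint arm with a two-finger parallel gripper is mounted at the origin on the work surface. World frame = base frame: x ahead of the robot, y to its left, z up, the work surface at z = 0. Lengths are in m, angles in rad, forces in N, time in s.
With the tool pointing down it reaches from about 0.25 to 0.725 m from the base axis. Payload 4 kg.
Tool frame: the origin (TCP) lies between the finger pads; the fingertips stand 8 mm ahead of it and the grasp point (between the pads) lies 11 mm behind it; z points along the fingers, y is the direction in which the jaws open and shut (so a half turn about z gives the same grasp; the last joint's range is limited). The gripper opens to 85 mm and grips with 20 to 120 N. Pads are 22 mm wide; open, the fingers measure 114 mm over their backs; the gripper's body (76 mm by 85 mm) begins 54 mm behind the grasp point. The pads swing forward as they close: fully open they stand 13 mm farther back than shut.
Start: joints at [1.255, 0.241, 0.005, 1.335, 0, 1.571], TCP at [0.155, 0.475, 0.207] pointing down, gripper open.
Joint ranges: [-2.72, 2.72], [-1.05, 1.87], [-1.09, 1.28], [-1.99, 2.15], [-1.42, 1.44], [-3.14, 3.14]. Speed limits (rad/s): [2.79, 2.79, 3.14, 3.14, 3.14, 3.14].

## Interface

Orientations are given as a unit quaternion [x, y, z, w].
In Python, from workcell import * gives the robot as it stands.
- The arm moves only by the tool send_rows, never from a script. Its argument "increments" is a list that holds one entry, the list of rows, each a list of 6 numbers: the shift along the tool's x, y, z in units of 50 mm (1.0 is 50 mm), then the turn, a rotation vector about the tool's x, y, z in units of 10 degrees (1.0 is 10 degrees). In form: [[[x, y, z, ax, ay, az], ...]]. A call has 1 to 8 rows; each row shifts and turns the commanded pose from where the row before left it, along the tool's axes as they then stand; what a row does not reach is not made up. A row lasts 1/8 s, in which the tool goes at most 62.5 mm and 10.7 degrees, less where a joint would pass 70% of its speed; a pose out of reach is approached as far as the arm can. A call with a number of a shift or a turn outside -1 to 1 is refused whole. A call with a gripper value outside its range is refused whole. "grip" is the closure, from 0 (fully open) to 1 (shut), set as the call begins (left out, the last holds). The fingers move at their own pace and stop on an object; the grip force is fixed at half the most. Time passes only in rows, so rows that do not move let the fingers close. It gives the time, the measured TCP pose, the force and the opening at its end, in the units of the state.
- get_obs(): the state, without advancing time (a new reading comes with each control period).
- camera(name): name is "side" or "top"; returns a dict with "color" (480x640x3 uint8, red, green, blue), "z_map" (480x640 float32, m along the optical axis (not along the pixel's ray), 0 where there is no reading), "intrinsics" (3x3 intrinsics, pixels), "dist" ([k1, k2, p1, p2, k3] as OpenCV has them; the pictures are not rectified), "pose" (4x4, takes a point from camera to world coordinates). Camera axes: x right, y down, z forward; pixel columns grow to the right and rows downward; lengths in m; the calibration is good to about 2 mm. A picture is of the moment at which its call begins.
- job_done(): hands the job in, once; it reports no verdict.
The state is a dict: "clock": time; "joint_pos": joint angles; "joint_vel": joint speeds; "tau": joint torques, N m; "eef_pos": TCP position; "tool_rot": TCP orientation; "ft_force": force on the tool from outside, world axes, zero at the start; "ft_torque": the same for the moment, N m; "grip_width": finger opening in m.
Only numpy, scipy, OpenCV 4.12 (cv2) and the standard library are available. Lean on these libraries where they do the work, as an engineer would, in place of code of your own. Each camera call takes 0.05 s, during which the arm holds its last target.

## Working session

There is one attempt and no reset: what is moved stays moved. The work goes in short steps, Python scripts to look and compute and a tool call to move; the robot and the scene stay as the last step left them, time stands still between calls to the robot, and variables do not carry over. Pictures are saved under pics/ and viewed, and the job is handed in when it is done.

Besides the shell and the picture viewer there is one more tool, called after ">>>" in YAML: its name, and indented under it one key for each argument. send_rows: Moves the arm, as the interface text tells. Its arguments: {"type":"object","properties":{"increments":{"type":"array"},"grip":{"type":"number"}},"required":["increments"]}

```bash
mkdir -p pics; ls
python3 - <<'E'
from workcell import *
import cv2,pickle
o=get_obs();print(o)
for n in("side","top"):
    c=camera(n);pickle.dump(c,open(f"pics/{n}0.pkl","wb"))
    cv2.imwrite(f"pics/{n}0.png",c["color"][:,:,::-1]);print(n,c["intrinsics"],c["dist"],c["pose"])
E
```

```text
pics
{'clock': 0.0, 'joint_pos': array([ 1.25499394e+00,  2.41443495e-01,  3.71579369e-03,  1.33522820e+00,
       -1.12423961e-05,  1.57077112e+00]), 'joint_vel': array([ 0.00143176,  0.00080357, -0.00046899,  0.00092169, -0.000942  ,
       -0.00117726]), 'tau': array([ 9.00663981e-04, -3.72312355e+01,  2.52411872e+01,  1.70302845e-02,
       -1.27521721e-04, -4.99767779e-06]), 'eef_pos': array([0.15507569, 0.47460708, 0.20639458]), 'tool_rot': array([ 1.57233317e-01,  9.87560893e-01, -1.06723836e-03, -1.64254640e-04]), 'ft_force': array([0.41006241, 0.11645466, 0.51768551]), 'ft_torque': array([-0.02011076,  0.01108751,  0.00640859]), 'grip_width': 0.085791381561119}
side [[544.40639563   0.         318.0264739 ]
 [  0.         544.40639563 239.83836351]
 [  0.           0.           1.        ]] [-0.06293609  0.          0.          0.          0.        ] [[ 0.97024616 -0.18429938  0.1570227   0.35320311]
 [-0.24191606 -0.76456868  0.59742058 -0.84507279]
 [ 0.0099504  -0.61763133 -0.78640481  1.1598378 ]
 [ 0.          0.          0.          1.        ]]
top [[624.22774903   0.         314.29754087]
 [  0.         624.22774903 244.53609004]
 [  0.           0.           1.        ]] [-0.13363317  0.          0.          0.          0.        ] [[ 0.00293516 -0.98368119  0.17989634  0.33085803]
 [-0.99964013 -0.00768311 -0.02570163  0.02097844]
 [ 0.02666438 -0.17975616 -0.98334975  1.47365673]
 [ 0.          0.          0.          1.        ]]
```

View pics/side0.png

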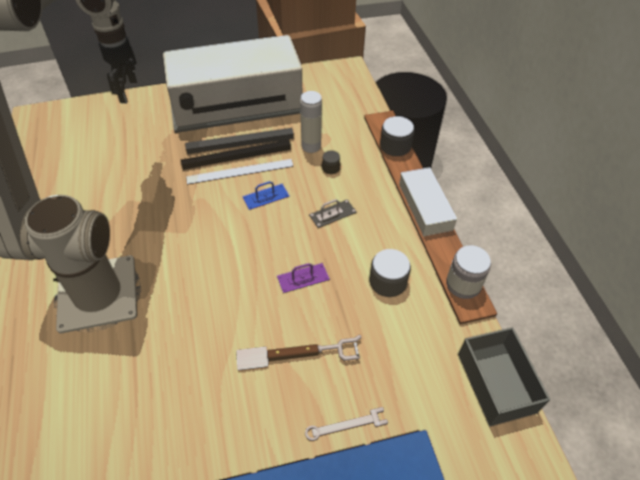

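View pics/top0.png

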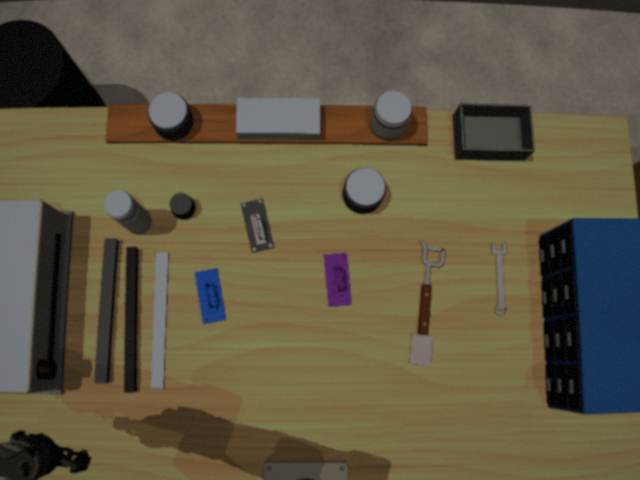

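The top view shows these candidates:
- **Knife:** (425,305), with a wooden handle and a hook at (432,252). The look-alike is the wrench at (500,280).
- **Bracket:** the dark plate at (257,225). The look-alikes are blue (211,296) and purple (338,280).

I choose the wooden-handled knife and the dark bracket, and will check both in close crops.

```bash
cat > h.py <<'E'
import numpy as np,cv2,pickle
def ray(c,px):
    px=np.array(px,float).reshape(-1,1,2)
    n=cv2.undistortPoints(px,c["intrinsics"],np.array(c["dist"]))[:,0]
    d=np.c_[n,np.ones(len(n))]@c["pose"][:3,:3].T
    return c["pose"][:3,3],d
def onz(c,px,z):
    o,d=ray(c,px); return o+d*((z-o[2])/d[:,2])[:,None]
def proj(c,P):
    T=np.linalg.inv(c["pose"]);P=np.atleast_2d(P)
    r,_=cv2.Rodrigues(T[:3,:3])
    return cv2.projectPoints(P.astype(float),r,T[:3,3],c["intrinsics"],np.array(c["dist"]))[0][:,0]
def tri(c1,p1,c2,p2):
    o1,d1=ray(c1,p1);o2,d2=ray(c2,p2);d1=d1[0];d2=d2[0]
    A=np.c_[d1,-d2];s=np.linalg.lstsq(A,o2-o1,rcond=None)[0]
    a=o1+d1*s[0];b=o2+d2*s[1];return (a+b)/2,np.linalg.norm(a-b)
def crop(c,x0,y0,w,h,k):
    return cv2.resize(c["color"][y0:y0+h,x0:x0+w,::-1],None,fx=k,fy=k,interpolation=cv2.INTER_CUBIC)
E
python3 - <<'E'
from h import *
t=pickle.load(open("pics/top0.pkl","rb"));s=pickle.load(open("pics/side0.pkl","rb"))
a=crop(t,400,235,60,135,4);b=crop(t,232,190,50,70,7)
a=cv2.convertScaleAbs(a,alpha=1.7);b=cv2.convertScaleAbs(b,alpha=1.7)
im=np.zeros((560,800,3),np.uint8);im[:540,:240]=a;im[:490,250:600]=b;cv2.imwrite("pics/ctop.png",im)
im=np.zeros((600,800,3),np.uint8)
a=crop(s,230,325,140,60,5);b=crop(s,300,190,64,46,6);im[:300,:700]=a;im[310:310+276,:384]=b;cv2.imwrite("pics/cside.png",im)
E
```

```text
(no output)
```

View pics/ctop.png

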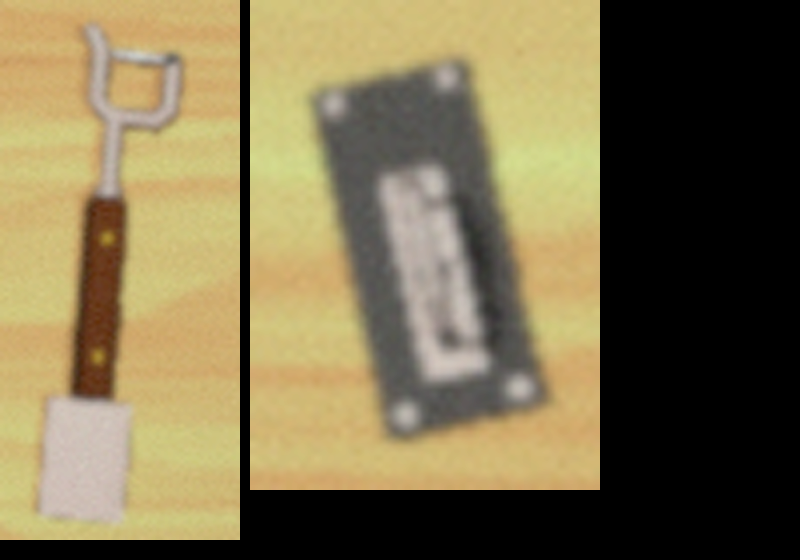

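View pics/cside.png

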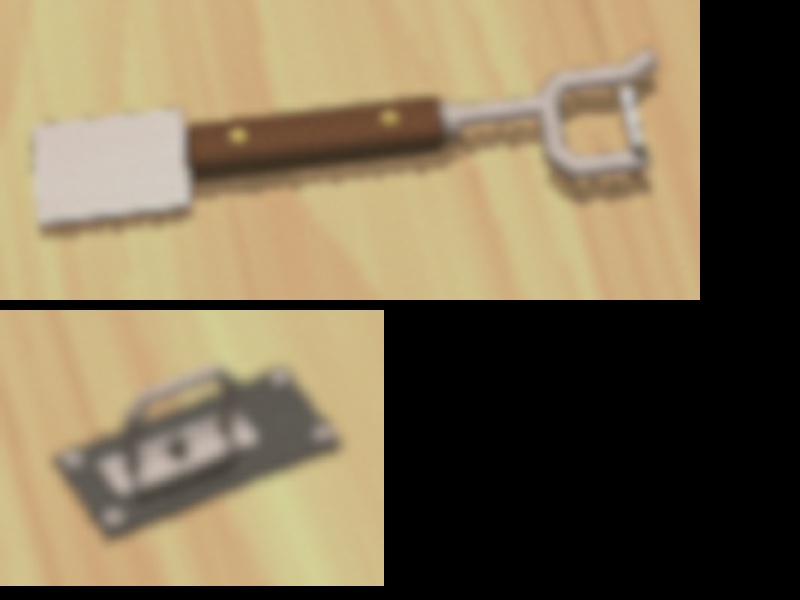

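Crops confirm the wooden-handled knife, with its hook up-image, nose to the image left and gate at about (435,250). They also confirm the dark bracket with four bolts and an upright loop. Next I measure both.

Run:
```python
from h import *
t=pickle.load(open("pics/top0.pkl","rb"));s=pickle.load(open("pics/side0.pkl","rb"))
# knife handle
def rect(c,x0,y0,w,h,f,z):
    im=c["color"][y0:y0+h,x0:x0+w].astype(int);m=f(im).astype(np.uint8)
    n,l,st,_=cv2.connectedComponentsWithStats(m);i=1+st[1:,4].argmax()
    ct,_=cv2.findContours((l==i).astype(np.uint8),0,1);ct=max(ct,key=cv2.contourArea)
    r=cv2.minAreaRect(ct);print("rect px",r,st[i,4])
    b=cv2.boxPoints(r)+[x0,y0];P=onz(c,b,z);e=[np.linalg.norm(P[k]-P[k-1]) for k in range(4)]
    ys,xs=np.nonzero(l==i);Q=onz(c,np.c_[xs+x0,ys+y0],z)[:,:2];m_=Q.mean(0);u=np.linalg.svd(Q-m_,full_matrices=False)[2][0]
    print("center",P.mean(0),"blob mean",m_,"edges",np.round(e,4),"dir",u,np.degrees(np.arctan2(u[1],u[0])))
    return P
br=lambda a:(a[...,0]-a[...,2]>a[...,0]*0.55)&(a[...,0]<105)
for n,c,box in(("top",t,(405,270,45,80)),("side",s,(260,335,65,30))):
    print(n);rect(c,*box,(lambda a:(a[...,0]<(115 if n=="side" else 75))&(a[...,0]-a[...,2]>12)),0.024 if n=="top" else .02)
gr=lambda a:(a.max(-1)-a.min(-1)<25)
for n,c,box in(("top",t,(232,190,50,75)),("side",s,(300,190,64,46))):
    print(n);P=rect(c,*box,gr,0.004);print(P)
```

```text
top
rect px ((19.395864486694336, 38.95101547241211), (10.31749153137207, 50.482975006103516), 4.635463714599609) 484
center [ 0.44506792 -0.27539236  0.024     ] blob mean [ 0.44417476 -0.27493804] edges [0.0243 0.1186 0.0246 0.1187] dir [-0.99482072  0.10164511] 174.16608876139858
side
rect px ((34.16277313232422, 18.077375411987305), (10.965707778930664, 53.56767272949219), 83.41805267333984) 502
center [ 0.44794977 -0.28667975  0.02      ] blob mean [ 0.44416575 -0.28694082] edges [0.0276 0.1235 0.0278 0.1219] dir [-0.99383813  0.11084121] 173.63619010195427
top
rect px ((24.94426155090332, 35.01311492919922), (50.27413558959961, 22.67489242553711), 76.75948333740234) 1134
center [0.64684277 0.12081598 0.004     ] blob mean [0.64653479 0.12085133] edges [0.1238 0.0549 0.124  0.0541] dir [-0.97025595 -0.24208139] -165.99058160591284
[[0.70022899 0.16249463 0.004     ]
 [0.71362538 0.10927443 0.004     ]
 [0.59325638 0.07950903 0.004     ]
 [0.58026035 0.13198584 0.004     ]]
side
rect px ((32.034481048583984, 22.58620834350586), (15.96980094909668, 42.70993423461914), 68.19859313964844) 589
center [0.64663415 0.11883603 0.004     ] blob mean [0.64588319 0.11590319] edges [0.0563 0.1292 0.0584 0.126 ] dir [-0.96981159 -0.24385543] -165.88579647132616
[[0.58310126 0.13140261 0.004     ]
 [0.70819105 0.16354877 0.004     ]
 [0.70881355 0.10520056 0.004     ]
 [0.58643072 0.07519216 0.004     ]]
```

Run:
```python
from h import *
t=pickle.load(open("pics/top0.pkl","rb"));s=pickle.load(open("pics/side0.pkl","rb"))
def grid(c,x0,y0,w,h,k,a):
    im=cv2.convertScaleAbs(crop(c,x0,y0,w,h,k),alpha=a)
    for i in range(0,w,5):
        cv2.putText(im,str(x0+i),(i*k,10),0,.35,(0,0,255));im[:,i*k]=im[:,i*k]//2+np.array([0,0,90],np.uint8)
    for j in range(0,h,5):
        cv2.putText(im,str(y0+j),(0,j*k),0,.35,(255,0,0));im[j*k]=im[j*k]//2+np.array([90,0,0],np.uint8)
    return im
cv2.imwrite("pics/g1.png",grid(s,306,194,50,38,15,1.1))
cv2.imwrite("pics/g2.png",grid(t,236,194,42,60,10,1.6))
x=np.array([.9703,.2419]);m=np.array([.6205,.114])
for d in(-12,-8,-4,0,4,8,12):
    P=[np.r_[m+x*(d+e)/1000,z] for e,z in((0,.008),(0,.057),(50,.057),(50,.008))]
    print(d,np.round(proj(s,P),1).tolist(),np.round(proj(t,P),1).tolist())
```

```text
-12 [[319.9, 215.9], [320.1, 204.1], [336.2, 197.9], [335.6, 209.7]] [[260.5, 240.1], [259.3, 236.1], [254.5, 215.6], [255.9, 220.2]]
-8 [[321.2, 215.4], [321.4, 203.6], [337.5, 197.4], [336.8, 209.2]] [[260.2, 238.5], [258.9, 234.4], [254.1, 214.0], [255.5, 218.6]]
-4 [[322.4, 214.9], [322.7, 203.1], [338.7, 196.9], [338.1, 208.7]] [[259.8, 236.9], [258.5, 232.8], [253.8, 212.3], [255.2, 217.0]]
0 [[323.7, 214.4], [324.0, 202.6], [340.0, 196.4], [339.3, 208.2]] [[259.4, 235.3], [258.2, 231.1], [253.4, 210.7], [254.8, 215.4]]
4 [[325.0, 213.9], [325.3, 202.1], [341.3, 195.9], [340.5, 207.7]] [[259.0, 233.7], [257.8, 229.5], [253.0, 209.1], [254.4, 213.9]]
8 [[326.2, 213.4], [326.6, 201.6], [342.5, 195.4], [341.8, 207.2]] [[258.7, 232.1], [257.4, 227.9], [252.6, 207.5], [254.0, 212.3]]
12 [[327.5, 212.9], [327.9, 201.1], [343.8, 194.9], [343.0, 206.7]] [[258.3, 230.5], [257.0, 226.2], [252.2, 205.8], [253.7, 210.7]]
```

View pics/g1.png

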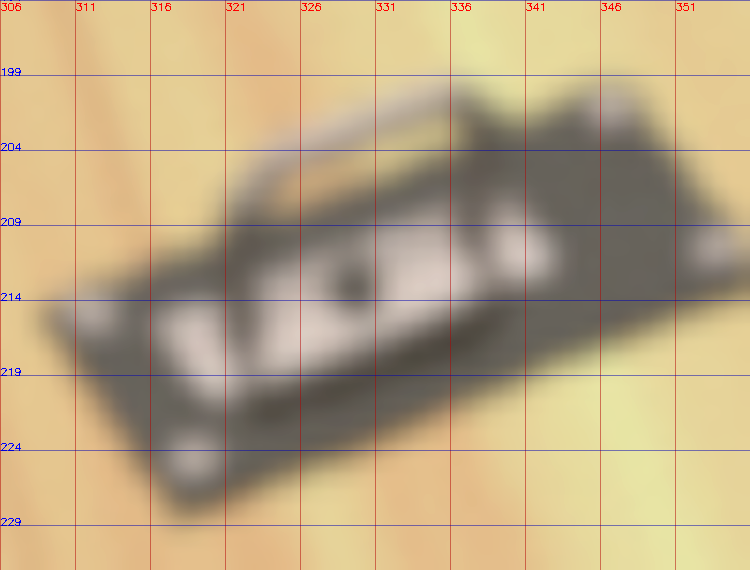

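View pics/g2.png

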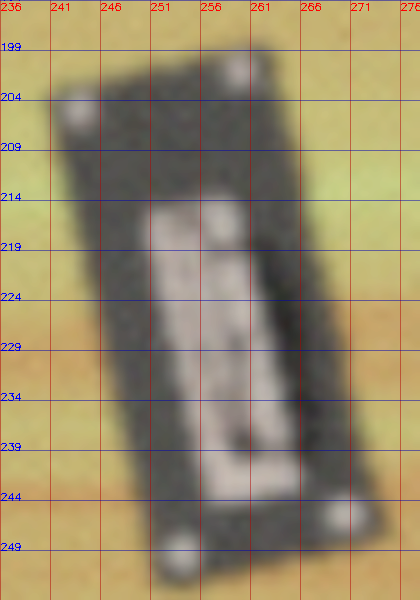

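```bash
cat >> h.py <<'E'
from scipy.spatial.transform import Rotation as R
def st(tgt=None,yaw=None):
    from workcell import get_obs
    o=get_obs();r=R.from_quat(o["tool_rot"]);M=r.as_matrix()
    print("t",round(o["clock"],2),"tcp",np.round(o["eef_pos"],4),"q",np.round(o["joint_pos"],3),"yawx",round(float(np.degrees(np.arctan2(M[1,0],M[0,0]))),2),"zax",np.round(M[:,2],4),"F",np.round(o["ft_force"],2),"T",np.round(o["ft_torque"],2),"w",round(float(o["grip_width"]),4))
    if tgt is not None: print("shift total units (tool)",np.round(M.T@(np.array(tgt)-o["eef_pos"])/.05,3))
    return o,M
E
python3 - <<'E'
from h import *
t=pickle.load(open("pics/top0.pkl","rb"))
print(onz(t,[[338,280],[325,255],[349,304],[211,296],[425,243],[120,220],[181,205],[365,190],[421,364],[421,335],[427,285]],0.01))
st()
E
```

```text
[[ 0.51384189 -0.07357414  0.01      ]
 [ 0.57352157 -0.04281502  0.01      ]
 [ 0.4571513  -0.09930333  0.01      ]
 [ 0.47381798  0.22512426  0.01      ]
 [ 0.60446416 -0.28385133  0.01      ]
 [ 0.65517069  0.45210177  0.01      ]
 [ 0.69315538  0.30498345  0.01      ]
 [ 0.7344887  -0.14029743  0.01      ]
 [ 0.31705879 -0.2672917   0.01      ]
 [ 0.38455309 -0.26864921  0.01      ]
 [ 0.50283034 -0.28585513  0.01      ]]
t 0.1 tcp [0.1551 0.4747 0.2065] q [1.255 0.241 0.004 1.335 0.    1.571] yawx 161.91 zax [-6.0e-04 -1.8e-03 -1.0e+00] F [-0.47  0.32  0.03] T [-0.07  0.    0.01] w 0.0856
```

>>> send_rows:
  increments:
    - [[0,0,0,0,0,-1],[0,0,0,0,0,-0.22]]

```text
clock: 0.35
eef_pos: [0.1551, 0.4749, 0.2067]
tool_rot: [0.05, 0.999, -0.001, -0.0]
ft_force: [0.4, 0.3, 0.0]
grip_width: 0.0855
```

```bash
python3 -c "
from h import *
st([.4445,-.276,.15])"
```

```text
t 0.35 tcp [0.1551 0.4749 0.2067] q [ 1.255  0.241  0.004  1.335 -0.     1.356] yawx 174.22 zax [-4.0e-04 -1.3e-03 -1.0e+00] F [0.42 0.34 0.02] T [-0.02 -0.01  0.01] w 0.0855
shift total units (tool) [ -7.27  -14.357   1.152]
```

>>> send_rows:
  increments:
    - [[-0.45,-0.9,0,0,0,0],[-0.45,-0.9,0,0,0,0],[-0.45,-0.9,0,0,0,0],[-0.45,-0.9,0,0,0,0],[-0.45,-0.9,0,0,0,0],[-0.45,-0.9,0,0,0,0],[-0.45,-0.9,0,0,0,0],[-0.45,-0.9,0,0,0,0]]

```text
clock: 1.35
eef_pos: [0.2974, 0.0971, 0.2072]
tool_rot: [0.051, 0.999, 0.0, 0.0]
ft_force: [1.9, 1.2, -0.3]
grip_width: 0.0855
```

>>> send_rows:
  increments:
    - [[-0.45,-0.9,0,0,0,0],[-0.45,-0.9,0,0,0,0],[-0.45,-0.9,0,0,0,0],[-0.45,-0.9,0.2,0,0,0],[-0.45,-0.9,0.2,0,0,0],[-0.45,-0.9,0.2,0,0,0],[-0.45,-0.9,0.2,0,0,0],[-0.4,-0.8,0.2,0,0,0]]

```text
clock: 2.35
eef_pos: [0.4376, -0.2743, 0.1564]
tool_rot: [0.052, 0.999, 0.0, -0.0]
ft_force: [0.3, -0.5, -0.3]
grip_width: 0.0852
```

```bash
python3 -c "
from h import *
st([.4445,-.276,.012])"
```

```text
t 2.35 tcp [ 0.4376 -0.2743  0.1564] q [-0.56   0.301 -0.048  1.222  0.    -0.456] yawx 174.06 zax [-7.e-04  5.e-04 -1.e+00] F [ 0.35 -0.47 -0.29] T [ 0.06 -0.04 -0.06] w 0.0852
shift total units (tool) [-0.144 -0.02   2.887]
```

>>> send_rows:
  increments:
    - [[-0.07,0,0.5,0,0,0],[-0.07,0,0.6,0,0,0],[0,0,0.6,0,0,0],[0,0,0.6,0,0,0],[0,0,0.4,0,0,0],[0,0,0.19,0,0,0],[0,0,0,0,0,0]]

```text
clock: 3.22
eef_pos: [0.4439, -0.2731, 0.0122]
tool_rot: [0.051, 0.999, 0.0, -0.001]
ft_force: [-0.3, -0.5, 0.6]
grip_width: 0.0856
```

```bash
python3 -c "
from h import *
from workcell import camera
st([.4445,-.276,.012])
im=[]
for n in('side','top'):
    c=camera(n);pickle.dump(c,open(f'pics/{n}1.pkl','wb'))
    cv2.imwrite(f'pics/{n}1.png',cv2.convertScaleAbs(crop(c,*((200,270,200,150,4) if n=='side' else (350,200,150,180,3))),alpha=1.4))
"
```

```text
t 3.23 tcp [ 0.4439 -0.2731  0.0122] q [-0.551  0.452 -0.24   0.881 -0.    -0.449] yawx 174.11 zax [-1.4e-03  8.0e-04 -1.0e+00] F [-0.27 -0.48  0.6 ] T [ 0.02 -0.01 -0.04] w 0.0856
shift total units (tool) [-0.018 -0.057  0.005]
```

View pics/side1.png

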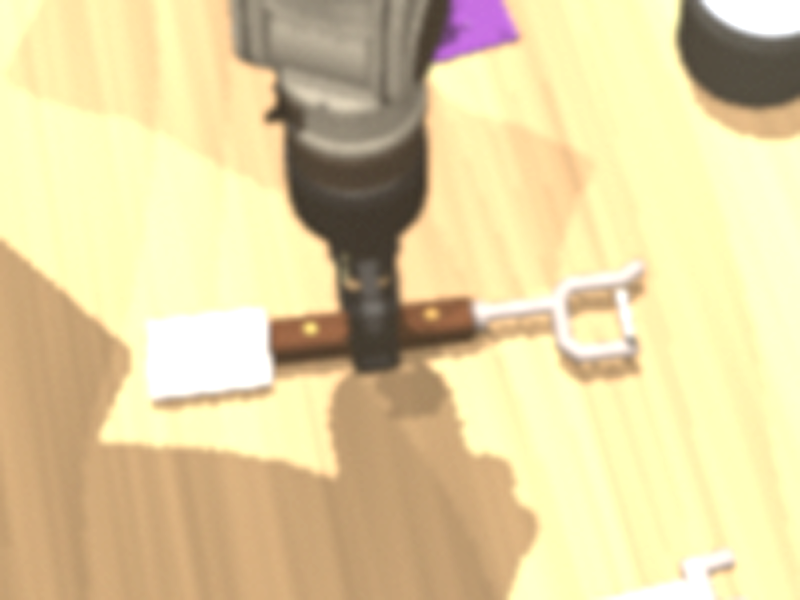

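View pics/top1.png

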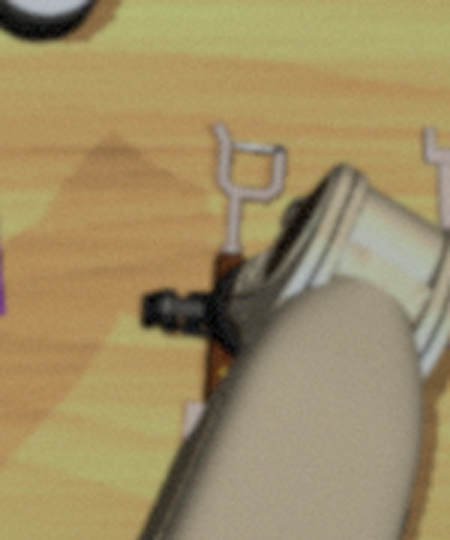

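The side view shows the finger at crop x≈375. The handle spans 272 to 472, centre 372, so the gripper is centred and I can close.

>>> send_rows:
  increments:
    - [[0,-0.05,0,0,0,0],[0,0,0,0,0,0],[0,0,0,0,0,0],[0,0,0,0,0,0],[0,0,0,0,0,0],[0,0,0,0,0,0],[0,0,0,0,0,0],[0,0,0,0,0,0]]
  grip: 1

```text
clock: 4.32
eef_pos: [0.4442, -0.2758, 0.0128]
tool_rot: [0.051, 0.999, 0.0, -0.0]
ft_force: [0.3, -0.5, 0.1]
grip_width: -0.0001
```

>>> send_rows:
  increments:
    - [[0,0,-0.3,0,0,0],[0,0,-0.6,0,0,0],[0,0,-0.8,0,0,0],[0,0,-0.5,0,0,0],[0,0,0,0,0,0]]

```text
clock: 4.95
eef_pos: [0.4461, -0.2771, 0.1262]
tool_rot: [0.051, 0.999, -0.002, 0.003]
ft_force: [0.9, 0.4, -0.0]
grip_width: -0.0
```

```bash
python3 -c "
from h import *
st([.44,.0,.112])"
```

```text
t 4.95 tcp [ 0.4461 -0.2771  0.1262] q [-0.556  0.333 -0.085  1.146 -0.    -0.453] yawx 174.11 zax [ 0.0056 -0.0035 -1.    ] F [ 0.86  0.43 -0.05] T [ 0.03  0.   -0.04] w -0.0
shift total units (tool) [0.692 5.5   0.264]
```

Opening 0 means the fingers closed on nothing, so I look again.

```bash
python3 -c "
from h import *
from workcell import camera
for n in('side','top'):
    c=camera(n);pickle.dump(c,open(f'pics/{n}2.pkl','wb'))
    cv2.imwrite(f'pics/{n}2.png',cv2.convertScaleAbs(crop(c,*((200,230,200,150,4) if n=='side' else (350,200,150,180,3))),alpha=1.2))
"
```

```text
(no output)
```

View pics/side2.png

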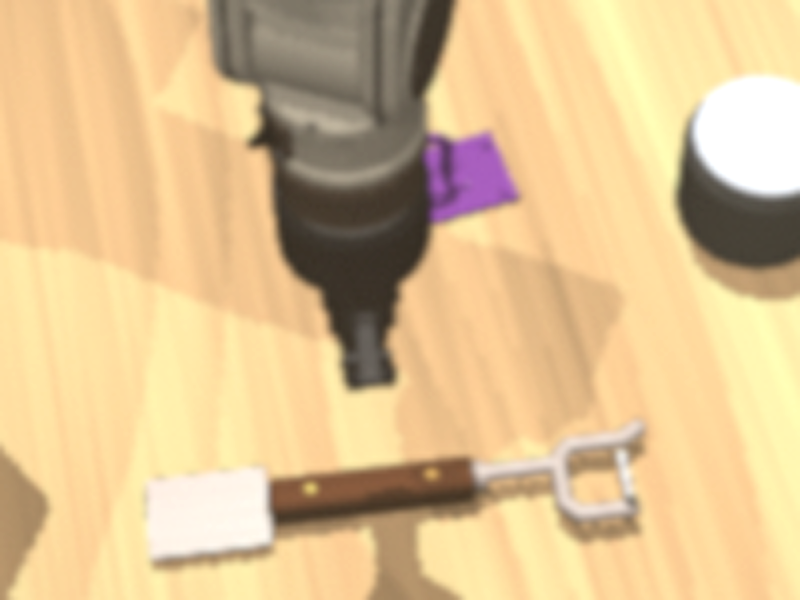

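View pics/top2.png

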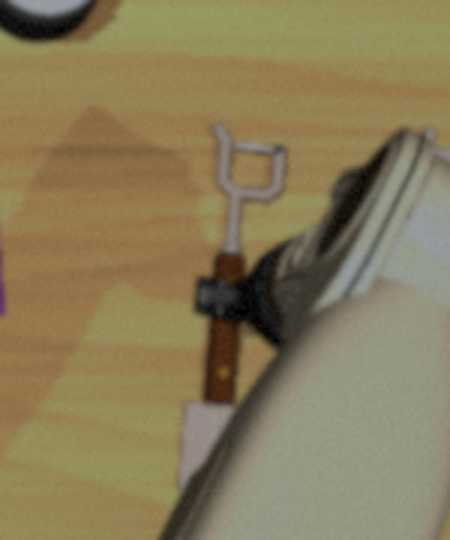

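```bash
python3 -c "
from h import *
t=pickle.load(open('pics/top2.pkl','rb'));s=pickle.load(open('pics/side2.pkl','rb'));s1=pickle.load(open('pics/side1.pkl','rb'));t1=pickle.load(open('pics/top1.pkl','rb'))
P=[[.4461,-.2771,.1262],[.4461,-.2771,.118]]
print(proj(s,P),proj(t,P),'open',proj(s1,[[.444,-.273,.012],[.444,-.273-.045,.012],[.444,-.273-.045,.0]]),proj(t1,[[.444,-.273+.05,.02]]))
print(tri(s,[292.5,326],t,[422,299]))
def pc(c,px):
    o,d=ray(c,px);x,y=px;z=c['z_map'][y,x];return z,np.round(o+d[0]*z,4)
for y in range(315,332,2): print(y,pc(s,[292,y]))
print('s1');
for y in range(345,372,2): print(y,pc(s1,[293,y-0]))
print('handle s1');
for y in range(346,362,2): print(y,pc(s1,[275,y-0]))
for x in range(418,430,2): print(x,pc(t,[x,320]))
"
```

```text
[[291.21958502 326.95216084]
 [291.33097397 328.81316747]] [[434.55415403 304.64253216]
 [433.74884026 304.96142924]] open [[291.40448063 349.75072993]
 [295.64058075 367.20569188]
 [295.76135588 369.4603306 ]] [[402.01764454 309.38101877]]
(array([ 0.45704511, -0.25641631,  0.09205085]), np.float64(0.0091656517615287))
315 (np.float32(1.0386616), array([ 0.4416, -0.3223,  0.2538]))
317 (np.float32(1.0445946), array([ 0.4414, -0.3223,  0.2463]))
319 (np.float32(1.0433218), array([ 0.4406, -0.3259,  0.245 ]))
321 (np.float32(1.0403126), array([ 0.4396, -0.3303,  0.2453]))
323 (np.float32(1.0378119), array([ 0.4387, -0.3344,  0.2451]))
325 (np.float32(1.039684), array([ 0.4381, -0.3365,  0.2411]))
327 (np.float32(1.3116336), array([ 0.4594, -0.2071, -0.0022]))
329 (np.float32(1.3124921), array([ 0.4586, -0.2104, -0.0059]))
331 (np.float32(1.3002636), array([ 0.4567, -0.22  ,  0.0019]))
s1
345 (np.float32(1.111401), array([ 0.4384, -0.3333,  0.1524]))
347 (np.float32(1.1076629), array([ 0.4373, -0.3381,  0.1532]))
349 (np.float32(1.1088014), array([ 0.4366, -0.3407,  0.1497]))
351 (np.f
[... 906 characters left out ...]
2 (np.float32(1.2480837), array([ 0.4056, -0.2727,  0.018 ]))
354 (np.float32(1.2396947), array([ 0.4044, -0.2801,  0.0229]))
356 (np.float32(1.2395804), array([ 0.4036, -0.2836,  0.0202]))
358 (np.float32(1.241429), array([ 0.4028, -0.2863,  0.0156]))
360 (np.float32(1.2493151), array([ 0.4022, -0.2863,  0.0055]))
418 (np.float32(1.4680558), array([ 0.4201, -0.2633,  0.0045]))
420 (np.float32(1.4526186), array([ 0.4191, -0.265 ,  0.0201]))
422 (np.float32(1.4500467), array([ 0.419 , -0.2693,  0.0228]))
424 (np.float32(1.4507459), array([ 0.419 , -0.2741,  0.0222]))
426 (np.float32(1.4503584), array([ 0.419 , -0.2787,  0.0227]))
428 (np.float32(1.4519148), array([ 0.419 , -0.2838,  0.0213]))
```

```bash
python3 -c "
from h import *
t=pickle.load(open('pics/top2.pkl','rb'));t1=pickle.load(open('pics/top1.pkl','rb'));s1=pickle.load(open('pics/side1.pkl','rb'))
def pc(c,px):
    o,d=ray(c,px);x,y=px;z=c['z_map'][y,x];return z,np.round(o+d[0]*z,4)
for x in range(414,440,2): print(x,pc(t,[x,298]))
print('t1')
for x in range(396,430,3): print(x,pc(t1,[x,303]))
for n,c,b in(('s',s1,(260,320,60,60)),('t',t,(395,270,60,60))):
    im=cv2.convertScaleAbs(crop(c,*b,9),alpha=2.2);cv2.imwrite(f'pics/z{n}.png',im)
"
```

```text
414 (np.float32(1.4825022), array([ 0.4728, -0.2559, -0.0007]))
416 (np.float32(1.2385753), array([ 0.4494, -0.2143,  0.242 ]))
418 (np.float32(1.2398317), array([ 0.4496, -0.2186,  0.2408]))
420 (np.float32(1.2386968), array([ 0.4494, -0.2224,  0.242 ]))
422 (np.float32(1.2340775), array([ 0.449 , -0.2255,  0.2467]))
424 (np.float32(1.2332737), array([ 0.4489, -0.2293,  0.2476]))
426 (np.float32(1.2260175), array([ 0.4482, -0.2318,  0.255 ]))
428 (np.float32(1.2206658), array([ 0.4477, -0.2347,  0.2604]))
430 (np.float32(1.2037562), array([ 0.4461, -0.2351,  0.2773]))
432 (np.float32(1.1898941), array([ 0.4447, -0.236 ,  0.2912]))
434 (np.float32(1.1728553), array([ 0.4431, -0.2361,  0.3082]))
436 (np.float32(1.1655487), array([ 0.4424, -0.2383,  0.3156]))
438 (np.float32(1.1482109), array([ 0.4407, -0.2382,  0.3329]))
t1
396 (np.float32(1.4800036), array([ 0.4608, -0.2124, -0.0015]))
399 (np.float32(1.3551658), array([ 0.4499, -0.1993,  0.1231]))
402 (np.float32(1.3278999), array([ 0.4475, -0.2013,  0.1504]))
405 (np.float32(1.3248607), array([ 0.4472, -0.2072,  0.1536]))
408 (np.float32(1.3272891), array([ 0.4474, -0.2141,  0.1514]))
411 (np.float32(1.3267295), array([ 0.4474, -0.2204,  0.1521]))
414 (np.float32(1.3324288), array([ 0.4479, -0.228 ,  0.1466]))
417 (np.float32(1.3211838), array([ 0.4469, -0.2323,  0.1579]))
420 (np.float32(1.2883807), array([ 0.444 , -0.2323,  0.1908]))
423 (np.float32(1.2773658), array([ 0.443 , -0.2363,  0.2019]))
426 (np.float32(1.140473), array([ 0.431 , -0.2143,  0.3383]))
429 (np.float32(1.1259596), array([ 0.4297, -0.2168,  0.3529]))
```

View pics/zs.png

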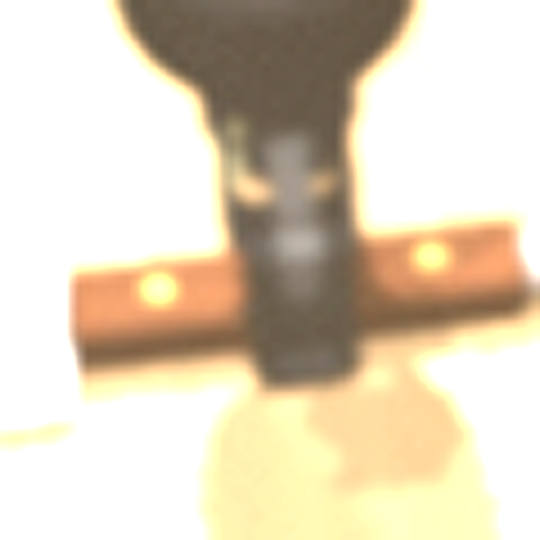

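View pics/zt.png

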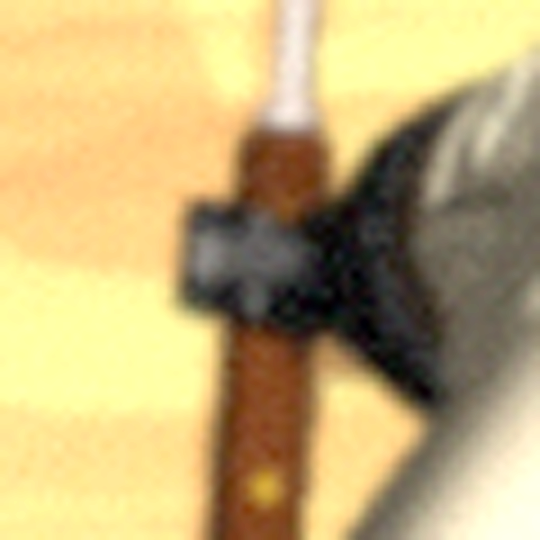

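```bash
python3 -c "
from h import *
t=pickle.load(open('pics/top0.pkl','rb'));s=pickle.load(open('pics/side0.pkl','rb'))
M=R.from_quat([.1572,.98756,-.001,0]).as_matrix();p=np.array([.1551,.4746,.2064])
for k in (0,.11):
  P=[p+M@np.array(v)+[0,0,k] for v in ([0,0,0],[0,.05,0],[0,-.05,0],[0,.05,-.05],[0,-.05,-.05])]
  print(k,np.round(proj(s,P),1).tolist(),np.round(proj(t,P),1).tolist())
cv2.imwrite('pics/a0.png',np.vstack([cv2.convertScaleAbs(crop(s,60,0,100,110,5),alpha=1.8)]))
cv2.imwrite('pics/a1.png',np.vstack([cv2.convertScaleAbs(crop(t,0,400,120,80,5),alpha=2.5)]))
def pc(c,px):
    o,d=ray(c,px);x,y=px;z=c['z_map'][y,x];return z,np.round(o+d[0]*z,4)
for q in ([125,92],[123,85],[120,95],[112,60]):print(q,pc(s,q))
for q in ([70,460],[80,460],[40,445],[15,460]):print(q,pc(t,q))
"
```

```text
0 [[132.0, 102.9], [137.1, 92.0], [126.8, 114.2], [132.8, 77.2], [122.0, 99.4]] [[70.4, 443.1], [48.0, 434.4], [93.2, 451.8], [38.0, 437.3], [84.9, 455.5]]
0.11 [[121.8, 69.4], [127.3, 58.6], [115.9, 80.6], [122.6, 42.2], [110.6, 64.0]] [[49.5, 450.7], [25.2, 441.0], [74.2, 460.3], [13.4, 444.4], [64.3, 464.7]]
[125, 92] (np.float32(1.8790885), array([ 0.0887,  0.8361, -0.0053]))
[123, 85] (np.float32(1.4109358), array([0.1526, 0.4328, 0.2964]))
[120, 95] (np.float32(1.4196733), array([0.139 , 0.4223, 0.2746]))
[112, 60] (np.float32(1.3553286), array([0.144 , 0.4388, 0.37  ]))
[70, 460] (np.float32(1.0731405), array([0.1433, 0.4275, 0.3374]))
[80, 460] (np.float32(1.0764067), array([0.1435, 0.41  , 0.3346]))
[40, 445] (np.float32(0.99914706), array([0.1794, 0.4514, 0.4186]))
[15, 460] (np.float32(0.8498171), array([0.1781, 0.4264, 0.5709]))
```

View pics/a0.png

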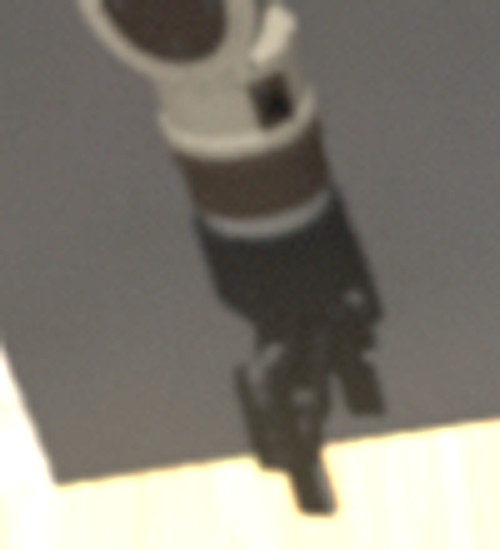

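View pics/a1.png

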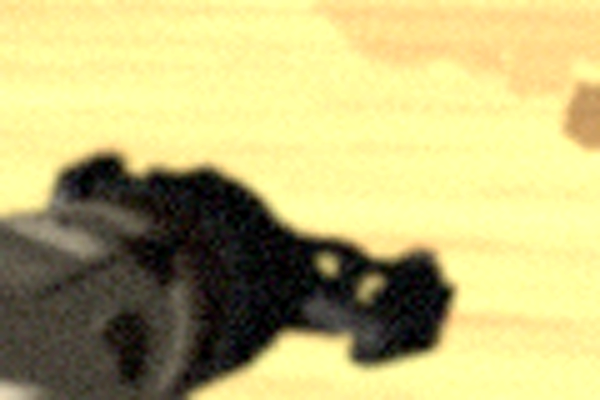

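```bash
python3 -c "
from h import *
s=pickle.load(open('pics/side2.pkl','rb'));s1=pickle.load(open('pics/side1.pkl','rb'))
def f(c,b):
    a=cv2.convertScaleAbs(crop(c,*b,6),alpha=3);return a
cv2.imwrite('pics/zz.png',np.hstack([f(s,(255,250,65,95)),f(s1,(255,280,65,95))]))
for c,b in((s,(262,300,60,32)),(s1,(262,336,60,32))):
    print('z');
    z=c['z_map'][b[1]:b[1]+b[3]:2,b[0]:b[0]+b[2]:5];print(np.round(z,2))
"
```

```text
z
[[1.35 1.35 1.36 1.02 1.02 1.01 1.01 1.02 1.36 1.36 1.36 1.36]
 [1.35 1.35 1.35 1.35 1.02 1.02 1.02 1.03 1.35 1.36 1.36 1.35]
 [1.35 1.35 1.35 1.35 1.05 1.03 1.03 1.06 1.35 1.35 1.35 1.35]
 [1.34 1.34 1.35 1.35 1.06 1.03 1.03 1.07 1.35 1.35 1.35 1.35]
 [1.34 1.34 1.34 1.34 1.07 1.03 1.04 1.08 1.34 1.34 1.34 1.34]
 [1.33 1.33 1.34 1.34 1.08 1.04 1.04 1.09 1.34 1.34 1.33 1.34]
 [1.33 1.34 1.33 1.34 1.34 1.04 1.04 1.11 1.33 1.34 1.34 1.33]
 [1.33 1.33 1.33 1.33 1.33 1.09 1.04 1.11 1.33 1.34 1.34 1.33]
 [1.32 1.33 1.33 1.33 1.32 1.1  1.04 1.33 1.33 1.33 1.33 1.33]
 [1.33 1.33 1.32 1.33 1.33 1.06 1.04 1.06 1.33 1.33 1.32 1.33]
 [1.32 1.32 1.32 1.32 0.   1.05 1.05 1.04 1.32 1.32 1.33 1.32]
 [1.32 1.32 1.32 1.32 1.32 1.04 1.04 1.04 1.32 1.32 1.32 1.32]
 [1.31 1.32 1.32 1.31 1.31 1.04 1.04 1.04 1.32 1.31 1.32 1.32]
 [1.31 1.31 1.31 1.31 1.31 1.04 1.04 1.31 1.31 1.31 1.31 1.32]
 [1.31 1.31 1.31 1.31 1.31 1.31 1.31 1.3  1.31 1.3  1.31 1.31]
 [1.31 1.3  1.3  1.3  1.3  1.3  1.31 1.3  1.3  1.31 1.3  1.3 ]]
z
[[1.3  1.29 1.3  1.29 1.29 1.13 1.13 1.16 1.29 1.29 1.29 1.3 ]
 [1.29 1.29 1.29 1.29 1.
[... 221 characters left out ...]
 1.26]
 [1.28 1.27 1.28 1.28 1.28 1.16 1.11 1.11 1.25 1.26 1.26 1.26]
 [1.26 1.27 1.28 1.27 1.25 1.11 1.11 1.11 1.25 1.25 1.25 1.26]
 [1.26 1.25 1.24 1.25 1.24 1.25 1.11 1.12 1.25 1.25 1.25 1.25]
 [1.26 1.24 1.24 1.24 1.25 1.25 1.12 1.12 1.24 1.24 1.25 1.25]
 [1.25 1.24 1.24 1.24 1.24 1.16 1.12 1.13 1.25 1.25 1.25 1.26]
 [1.25 1.24 1.24 1.24 1.24 1.24 1.13 1.13 1.26 1.25 1.26 1.26]
 [1.24 1.25 1.24 1.25 1.25 1.25 1.15 1.14 1.26 1.26 1.26 1.26]
 [1.25 1.24 1.24 1.25 1.26 1.26 1.14 1.14 1.26 1.26 1.26 0.  ]
 [1.24 1.24 1.25 1.25 1.25 1.26 1.15 1.15 1.25 1.26 1.25 1.26]
 [1.24 1.24 1.25 1.25 1.25 1.25 1.25 1.25 1.25 1.25 1.25 1.25]
 [1.24 1.24 1.24 1.25 1.25 1.25 1.25 1.25 1.25 1.24 1.25 1.25]]
```

View pics/zz.png

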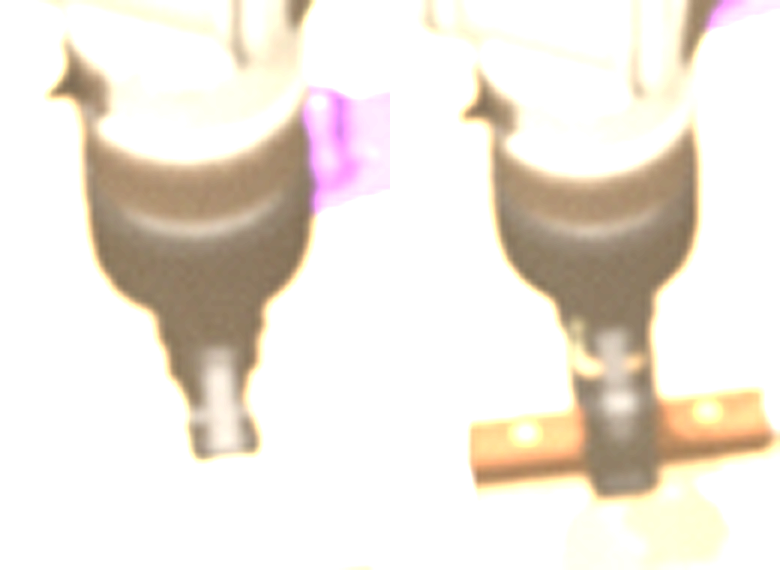

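>>> send_rows:
  increments:
    - [[0,0,0,0,0,0],[0,0,0,0,0,0],[0,0,0,0,0,0],[0,0,0,0,0,0],[0,0,0,0,0,0],[0,0,0,0,0,0]]
  grip: 0

```text
clock: 5.8
eef_pos: [0.4442, -0.2759, 0.1228]
tool_rot: [0.051, 0.999, 0.0, -0.0]
ft_force: [-0.2, -0.2, 0.6]
grip_width: 0.0854
```

```bash
python3 -c "
from h import *
from workcell import camera
st([.4445,-.276,.02])
im=[]
for n in('side','top'):
    c=camera(n);pickle.dump(c,open(f'pics/{n}3.pkl','wb'))
    p=pickle.load(open(f'pics/{n}2.pkl','rb'))
    b=(250,240,80,110) if n=='side' else (380,250,80,110)
    im=np.hstack([cv2.convertScaleAbs(crop(x,*b,5),alpha=2.5) for x in(p,c)])
    cv2.imwrite(f'pics/{n}3.png',im)
"
```

```text
t 5.8 tcp [ 0.4442 -0.2759  0.1228] q [-0.556  0.337 -0.089  1.145  0.    -0.453] yawx 174.1 zax [-0.  0. -1.] F [-0.2  -0.25  0.65] T [ 0.02 -0.03 -0.02] w 0.0854
shift total units (tool) [-7.000e-03 -2.000e-03  2.056e+00]
```

View pics/side3.png

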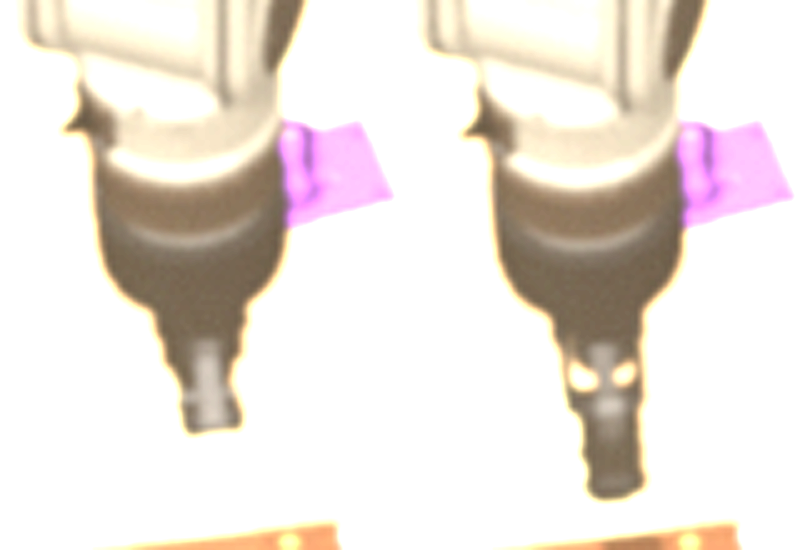

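View pics/top3.png

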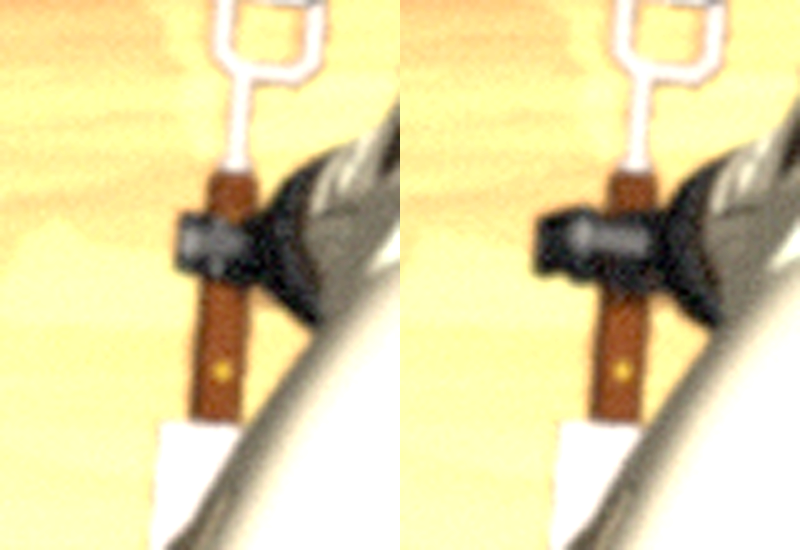

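```bash
python3 -c "
from h import *
t=pickle.load(open('pics/top3.pkl','rb'));s=pickle.load(open('pics/side3.pkl','rb'))
for k in(0,.03,.06,.09,.12):
  print(k,'side closed',np.round(proj(s,[.444,-.276-.012,.115+k]),1),'open',np.round(proj(s,[.444,-.276-.055,.128+k]),1),'top open tip outer',np.round(proj(t,[.444,-.276+.057,.128+k]),1),'top closed',np.round(proj(t,[.444,-.276+.013,.128+k]),1))
"
```

```text
0 side closed [[291.5 334.1]] open [[295.7 348.9]] top open tip outer [[408.4 305.5]] top closed [[428.4 305.5]]
0.03 side closed [[291.1 327.2]] open [[295.4 342.2]] top open tip outer [[410.9 304.3]] top closed [[431.3 304.4]]
0.06 side closed [[290.7 320.1]] open [[295.  335.2]] top open tip outer [[413.4 303.1]] top closed [[434.3 303.1]]
0.09 side closed [[290.2 312.7]] open [[294.7 327.8]] top open tip outer [[416.1 301.8]] top closed [[437.5 301.8]]
0.12 side closed [[289.7 304.9]] open [[294.3 320.1]] top open tip outer [[419.  300.4]] top closed [[440.8 300.5]]
```

>>> send_rows:
  increments:
    - [[0,0,0.5,0,0,0],[0,0,0.6,0,0,0],[0,0,0.6,0,0,0],[0,0,0.5,0,0,0],[0,0,0,0,0,0],[0,0,0.1,0,0,0],[0,0,0.1,0,0,0],[0,0,0,0,0,0]]

```text
clock: 6.9
eef_pos: [0.4444, -0.276, 0.0031]
tool_rot: [0.051, 0.999, -0.0, 0.0]
ft_force: [0.3, 0.3, 0.2]
grip_width: 0.0854
```

>>> send_rows:
  increments:
    - [[0,0,0.1,0,0,0],[0,0,0.1,0,0,0],[0,0,0,0,0,0]]

```text
clock: 7.28
eef_pos: [0.4437, -0.2756, -0.0078]
tool_rot: [0.051, 0.999, 0.0, -0.001]
ft_force: [0.7, 0.1, 0.1]
grip_width: 0.0854
```

>>> send_rows:
  increments:
    - [[0,0,0.1,0,0,0],[0,0,0.1,0,0,0],[0,0,0,0,0,0]]

```text
clock: 7.65
eef_pos: [0.4437, -0.2756, -0.0178]
tool_rot: [0.051, 0.999, 0.0, -0.001]
ft_force: [-0.6, 0.3, 0.4]
grip_width: 0.0851
```

No contact even at a reported z of -18 mm, so the real tool stands higher than reported. I look again here.

```bash
python3 -c "
from h import *
from workcell import camera
for n in('side','top'):
    c=camera(n);pickle.dump(c,open(f'pics/{n}4.pkl','wb'))
    b=(220,290,130,100) if n=='side' else (380,250,80,110)
    cv2.imwrite(f'pics/{n}4.png',cv2.convertScaleAbs(crop(c,*b,6 if n=='side' else 5),alpha=1.5))
c=pickle.load(open('pics/side4.pkl','rb'))
def pc(c,px):
    o,d=ray(c,px);x,y=px;z=c['z_map'][y,x];return z,np.round(o+d[0]*z,4)
for y in range(350,380,2): print(y,pc(c,[293,y]))
"
```

```text
350 (np.float32(1.1377937), array([ 0.4384, -0.3292,  0.122 ]))
352 (np.float32(1.1360776), array([ 0.4375, -0.3331,  0.1209]))
354 (np.float32(1.1360577), array([ 0.4367, -0.3364,  0.1183]))
356 (np.float32(1.1299132), array([ 0.4355, -0.3423,  0.1214]))
358 (np.float32(1.134781), array([ 0.4351, -0.3434,  0.1143]))
360 (np.float32(1.1454138), array([ 0.4351, -0.3419,  0.1019]))
362 (np.float32(1.1458827), array([ 0.4343, -0.345 ,  0.0988]))
364 (np.float32(1.150754), array([ 0.4339, -0.3461,  0.0917]))
366 (np.float32(1.1639667), array([ 0.434 , -0.3437,  0.0768]))
368 (np.float32(1.1615236), array([ 0.433 , -0.348 ,  0.0764]))
370 (np.float32(1.1730493), array([ 0.433 , -0.3464,  0.0629]))
372 (np.float32(1.238719), array([ 0.4366, -0.322 , -0.0013]))
374 (np.float32(1.2292795), array([ 0.4351, -0.3295,  0.0047]))
376 (np.float32(1.2364635), array([ 0.4347, -0.33  , -0.0049]))
378 (np.float32(1.2304688), array([ 0.4335, -0.336 , -0.0021]))
```

View pics/side4.png

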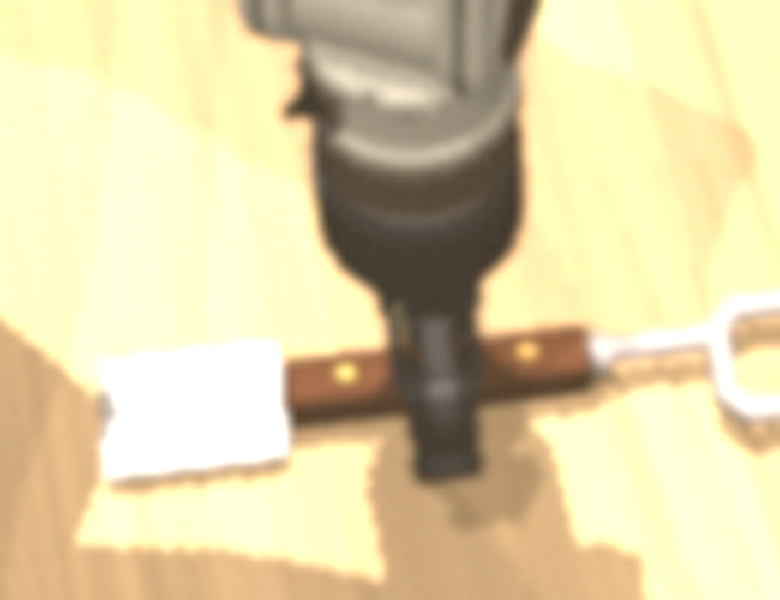

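>>> send_rows:
  increments:
    - [[0,0,0.1,0,0,0],[0,0,0.1,0,0,0],[0,0,0,0,0,0]]

```text
clock: 8.12
eef_pos: [0.4437, -0.2756, -0.0278]
tool_rot: [0.051, 0.999, 0.0, -0.001]
ft_force: [-0.2, 0.5, -1.0]
grip_width: 0.0855
```

>>> send_rows:
  increments:
    - [[0,0,0.08,0,0,0],[0,0,0.04,0,0,0],[0,0,0,0,0,0]]

```text
clock: 8.5
eef_pos: [0.444, -0.2758, -0.0334]
tool_rot: [0.051, 0.999, 0.0, -0.0]
ft_force: [-1.3, 0.4, 0.6]
grip_width: 0.0852
```

>>> send_rows:
  increments:
    - [[0,0,0.06,0,0,0],[0,0,0.04,0,0,0],[0,0,0,0,0,0]]

```text
clock: 8.88
eef_pos: [0.4443, -0.276, -0.0371]
tool_rot: [0.051, 0.999, -0.0, 0.0]
ft_force: [-3.2, 1.5, 8.0]
grip_width: 0.0855
```

```bash
python3 -c "
from h import *
from workcell import camera
st()
for n in('side','top'):
    c=camera(n);pickle.dump(c,open(f'pics/{n}5.pkl','wb'))
    b=(220,290,130,100) if n=='side' else (380,250,80,110)
    cv2.imwrite(f'pics/{n}5.png',cv2.convertScaleAbs(crop(c,*b,6 if n=='side' else 5),alpha=1.5))
c=pickle.load(open('pics/side5.pkl','rb'))
def pc(c,px):
    o,d=ray(c,px);x,y=px;z=c['z_map'][y,x];return z,np.round(o+d[0]*z,4)
for y in range(356,386,2): print(y,pc(c,[293,y]))
"
```

```text
t 8.88 tcp [ 0.4443 -0.276  -0.0371] q [-0.556  0.522 -0.284  0.765  0.    -0.453] yawx 174.11 zax [ 6.e-04 -4.e-04 -1.e+00] F [-3.17  1.49  8.03] T [0.34 0.5  0.  ] w 0.0855
356 (np.float32(1.1516193), array([ 0.4371, -0.3327,  0.1014]))
358 (np.float32(1.1479049), array([ 0.436 , -0.3376,  0.1022]))
360 (np.float32(1.1453723), array([ 0.4351, -0.3419,  0.1019]))
362 (np.float32(1.1532546), array([ 0.4348, -0.3417,  0.092 ]))
364 (np.float32(1.1536868), array([ 0.4341, -0.3448,  0.089 ]))
366 (np.float32(1.1583887), array([ 0.4336, -0.3461,  0.082 ]))
368 (np.float32(1.1672081), array([ 0.4334, -0.3456,  0.0711]))
370 (np.float32(1.1789457), array([ 0.4334, -0.3439,  0.0574]))
372 (np.float32(1.1797919), array([ 0.4326, -0.3469,  0.0539]))
374 (np.float32(1.1852864), array([ 0.4322, -0.3479,  0.046 ]))
376 (np.float32(1.2301037), array([ 0.4343, -0.3326,  0.0011]))
378 (np.float32(1.2287508), array([ 4.334e-01, -3.367e-01, -4.000e-04]))
380 (np.float32(1.2264566), array([ 0.4324, -0.3411, -0.0011]))
382 (np.float32(1.2271187), array([ 0.4316, -0.3444, -0.0045]))
384 (np.float32(1.2175242), array([ 0.4301, -0.3517,  0.0018]))
```

View pics/side5.png

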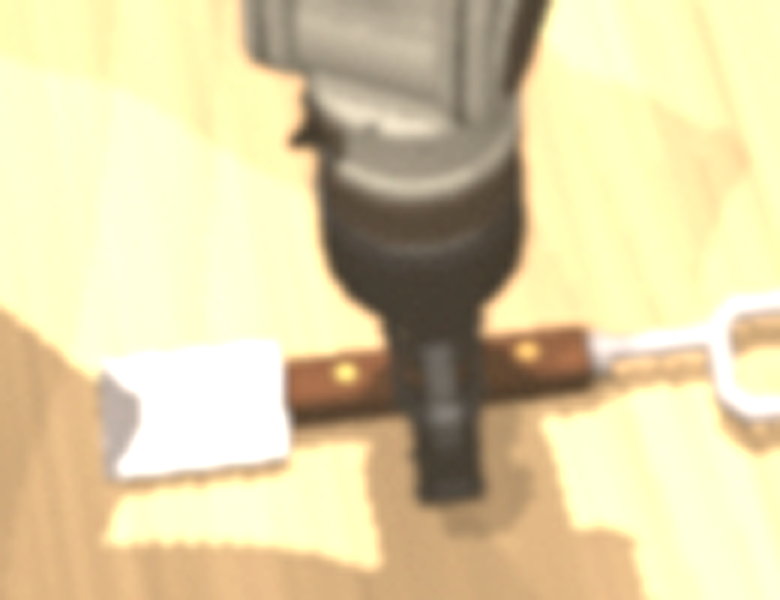

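Contact is 8 N near the tool axis at a reported z of -37 mm, which means the open fingertips are on the bench. The real tool is therefore about 33 mm higher than reported, and the silhouettes agree. I raise it so the swing while closing clears the bench, then grip.

>>> send_rows:
  increments:
    - [[0,0,-0.2,0,0,0],[0,0,-0.12,0,0,0],[0,0,0,0,0,0]]

```text
clock: 9.35
eef_pos: [0.4448, -0.2762, -0.0215]
tool_rot: [0.051, 0.999, -0.0, 0.001]
ft_force: [-0.4, -0.0, -0.2]
grip_width: 0.0856
```

>>> send_rows:
  increments:
    - [[0,0,0,0,0,0],[0,0,0,0,0,0],[0,0,0,0,0,0],[0,0,0,0,0,0],[0,0,0,0,0,0],[0,0,0,0,0,0],[0,0,0,0,0,0]]
  grip: 1

```text
clock: 10.22
eef_pos: [0.4444, -0.2761, -0.022]
tool_rot: [0.051, 0.999, -0.0, 0.0]
ft_force: [0.2, -0.8, 2.2]
grip_width: 0.021
```

```bash
python3 -c "
from h import *
from workcell import camera
st()
for n in('side','top'):
    c=camera(n);pickle.dump(c,open(f'pics/{n}6.pkl','wb'))
    b=(220,290,130,100) if n=='side' else (380,230,90,130)
    cv2.imwrite(f'pics/{n}6.png',cv2.convertScaleAbs(crop(c,*b,6 if n=='side' else 4),alpha=1.5))
"
```

```text
t 10.22 tcp [ 0.4444 -0.2761 -0.022 ] q [-0.556  0.5   -0.27   0.8   -0.    -0.453] yawx 174.1 zax [ 4.e-04 -5.e-04 -1.e+00] F [ 0.16 -0.79  2.17] T [-0.23 -0.06  0.02] w 0.021
```

View pics/side6.png

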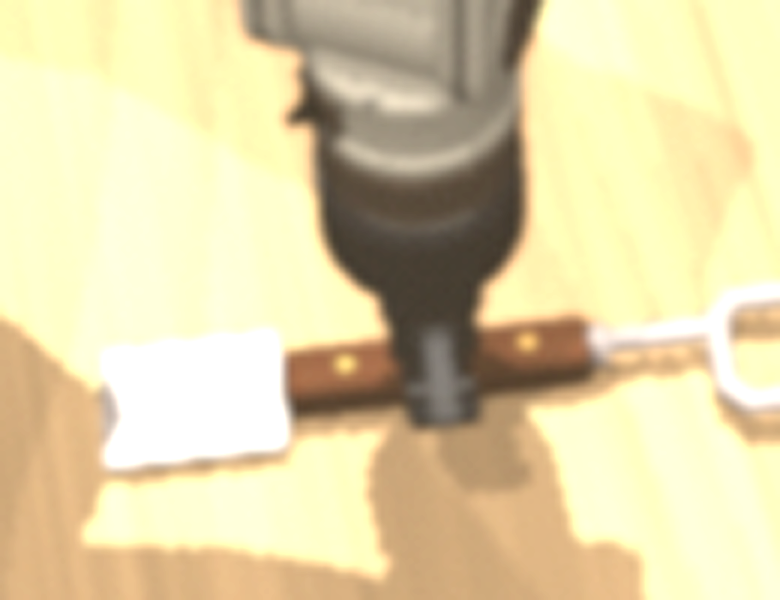

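>>> send_rows:
  increments:
    - [[0,0,-0.1,0,0,0],[0,0,-0.3,0,0,0],[0,0,-0.5,0,0,0],[0,0,-0.6,0,0,0],[0,0,-0.5,0,0,0],[0,0,0,0,0,0]]

```text
clock: 11.08
eef_pos: [0.4459, -0.2768, 0.0804]
tool_rot: [0.051, 0.999, -0.001, 0.002]
ft_force: [0.7, -0.2, -2.6]
grip_width: 0.021
```

```bash
python3 -c "
from h import *
from workcell import camera
st([.423,.065,.078])
for n in('side','top'):
    c=camera(n);pickle.dump(c,open(f'pics/{n}7.pkl','wb'))
    b=(220,260,130,100) if n=='side' else (380,230,90,130)
    cv2.imwrite(f'pics/{n}7.png',cv2.convertScaleAbs(crop(c,*b,6 if n=='side' else 4),alpha=1.5))
"
```

```text
t 11.07 tcp [ 0.4459 -0.2768  0.0804] q [-0.556  0.375 -0.154  1.037  0.    -0.453] yawx 174.11 zax [ 0.0046 -0.0027 -1.    ] F [ 0.69 -0.23 -2.62] T [-0.02  0.1  -0.01] w 0.021
shift total units (tool) [1.156 6.753 0.028]
```

View pics/side7.png

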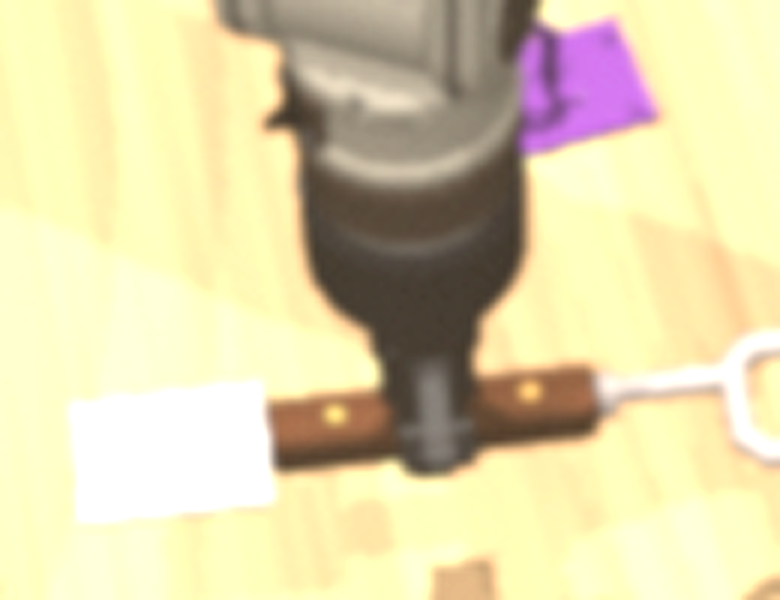

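>>> send_rows:
  increments:
    - [[0.1,0.5,0,0,0,0],[0.15,0.9,0,0,0,0],[0.15,0.9,0,0,0,0],[0.15,0.9,0,0,0,0],[0.15,0.9,0,0,0,0],[0.15,0.9,0,0,0,0],[0.15,0.9,0,0,0,0],[0.15,0.85,0,0,0,0]]

```text
clock: 12.18
eef_pos: [0.42, 0.0671, 0.0764]
tool_rot: [0.051, 0.999, -0.0, -0.001]
ft_force: [1.1, -0.8, -3.3]
grip_width: 0.0208
```

>>> send_rows:
  increments:
    - [[0,0,0,0,0,-0.6],[0,0,0,0,0,-0.8],[0,0,0,0,0,-0.6],[0,0,0,0,0,0]]

```text
clock: 12.68
eef_pos: [0.4203, 0.0657, 0.0765]
tool_rot: [-0.122, 0.992, -0.0, -0.002]
ft_force: [-0.1, -0.1, -3.2]
grip_width: 0.0212
```

```bash
python3 -c "
from h import *
from workcell import camera
st([.423,.065,-.020])
for n in('side','top'):
    c=camera(n);pickle.dump(c,open(f'pics/{n}8.pkl','wb'))
    b=(210,150,150,120) if n=='side' else (220,180,110,150)
    cv2.imwrite(f'pics/{n}8.png',cv2.convertScaleAbs(crop(c,*b,5 if n=='side' else 4),alpha=1.5))
"
```

```text
t 12.68 tcp [0.4203 0.0657 0.0765] q [ 0.155  0.207 -0.404  0.963  0.    -0.09 ] yawx -165.95 zax [-3.e-03 -4.e-04 -1.e+00] F [-0.09 -0.13 -3.18] T [-0.06  0.06  0.03] w 0.0212
shift total units (tool) [-0.055 -0.027  1.931]
```

View pics/side8.png

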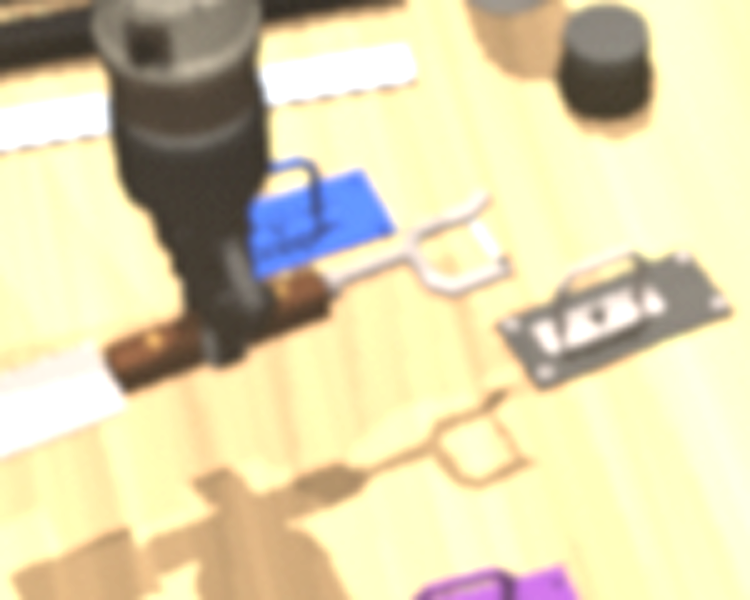

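View pics/top8.png

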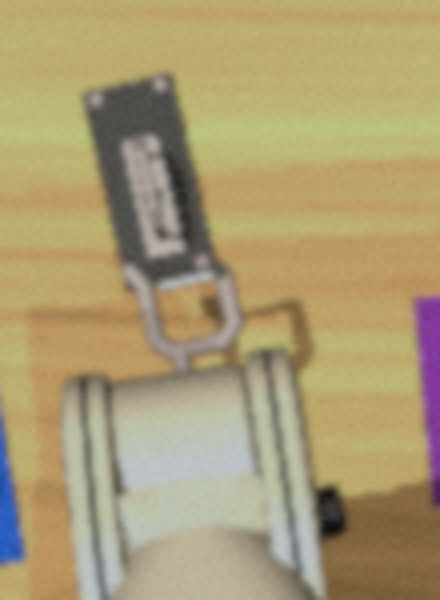

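The hook now points at the dark bracket's near leg: hook at side crop (455,255), loop at (605,275). Next I descend to about 2 mm above flat.

>>> send_rows:
  increments:
    - [[-0.03,-0.03,0.4,0,0,0],[-0.03,0,0.5,0,0,0],[0,0,0.5,0,0,0],[0,0,0.35,0,0,0],[0,0,0.15,0,0,0],[0,0,0,0,0,0]]

```text
clock: 13.52
eef_pos: [0.4245, 0.0649, -0.0175]
tool_rot: [-0.122, 0.992, -0.0, -0.001]
ft_force: [0.1, 0.5, -3.4]
grip_width: 0.021
```

```bash
python3 -c "
from h import *
from workcell import camera
st([.423,.065,-.020])
for n in('side','top'):
    c=camera(n);pickle.dump(c,open(f'pics/{n}9.pkl','wb'))
    b=(270,185,90,70) if n=='side' else (225,190,70,90)
    k=8 if n=='side' else 6
    im=cv2.convertScaleAbs(crop(c,*b,k),alpha=1.0 if n=='side' else 1.7)
    for i in range(0,b[2],10): cv2.putText(im,str(b[0]+i),(i*k,10),0,.35,(0,0,255))
    for i in range(0,b[3],10): cv2.putText(im,str(b[1]+i),(0,i*k),0,.35,(0,0,255))
    cv2.imwrite(f'pics/{n}9.png',im)
"
```

```text
t 13.53 tcp [ 0.4245  0.0649 -0.0175] q [ 0.152  0.351 -0.513  0.708 -0.    -0.094] yawx -165.93 zax [-1.2e-03 -2.0e-04 -1.0e+00] F [ 0.09  0.52 -3.37] T [-0.01  0.03 -0.  ] w 0.021
shift total units (tool) [0.029 0.009 0.049]
```

View pics/side9.png

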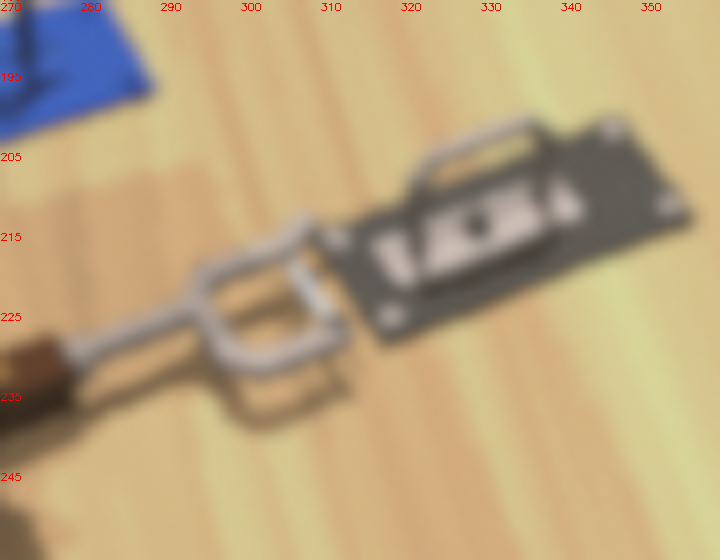

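View pics/top9.png

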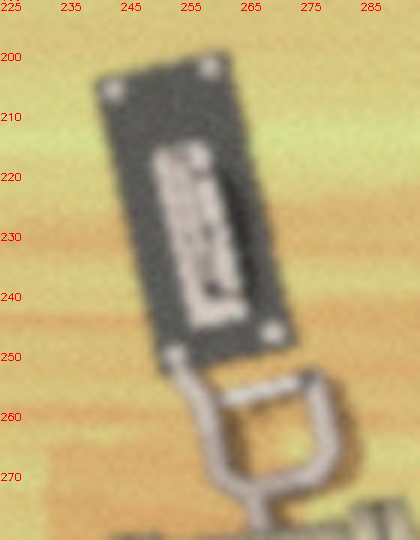

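```bash
cat >> h.py <<'E'
def rectify(c,org,yaw,z,u0,u1,v0,v1,mm=0.25):
    # image rows: v from v1 (top) to v0 ; cols: u from u0 to u1 ; metres
    u=np.arange(u0,u1,mm/1000);v=np.arange(v1,v0,-mm/1000);U,V=np.meshgrid(u,v)
    X=org[0]+U*np.cos(yaw)-V*np.sin(yaw);Y=org[1]+U*np.sin(yaw)+V*np.cos(yaw)
    p=proj(c,np.stack([X,Y,np.full_like(X,z)],-1).reshape(-1,3)).reshape(*X.shape,2).astype(np.float32)
    return cv2.remap(c["color"],p[...,0],p[...,1],cv2.INTER_CUBIC)
def labeled(im,u0,v1,mm,al=1.7,step=10):
    im=cv2.convertScaleAbs(im[:,:,::-1],alpha=al).copy();h,w=im.shape[:2]
    for k in range(int(np.ceil(u0*1000/step))*step,10000,step):
        x=int((k-u0*1000)/mm)
        if x>=w:break
        im[:,x]=im[:,x]//2+np.array([0,0,110],np.uint8);cv2.putText(im,str(k),(x+1,10),0,.35,(0,0,255))
    for k in range(int(np.floor(v1*1000/step))*step,-10000,-step):
        y=int((v1*1000-k)/mm)
        if y>=h:break
        im[y]=im[y]//2+np.array([110,0,0],np.uint8);cv2.putText(im,str(k),(0,y-1),0,.35,(255,0,0))
    return im
E
python3 - <<'E'
from h import *
t=pickle.load(open("pics/top9.pkl","rb"));yaw=np.radians(14.07)
org=[.4245,.0649]
out=[]
for z,al in((.020,1.7),(.004,1.7),(.057,2.0)):
    out.append(labeled(rectify(t,org,yaw,z,.1,.31,-.05,.04,.27),.1,.04,.27,al))
cv2.imwrite("pics/r9.png",np.vstack(out)[:, :790]);print(out[0].shape)
E
```

```text
(334, 778, 3)
```

View pics/r9.png

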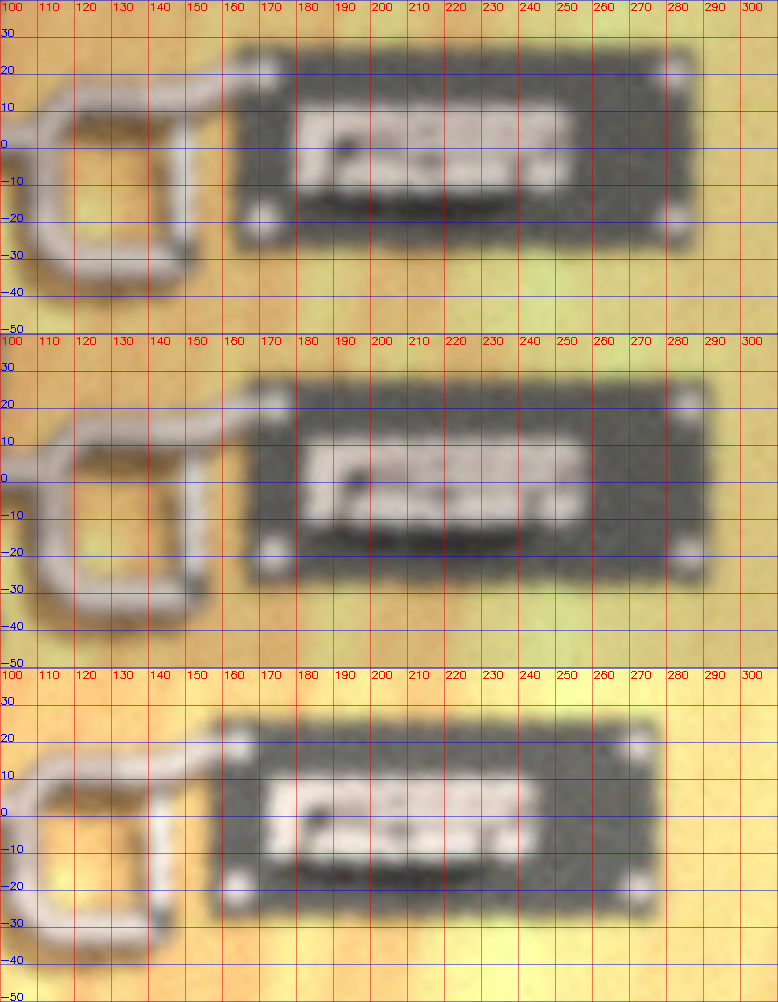

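Run:
```python
from h import *
t=pickle.load(open("pics/side9.pkl","rb"));yaw=np.radians(14.07)
org=[.4245,.0649]
out=[]
for z,al in((.020,1.1),(.004,1.1),(.057,1.1)):
    out.append(labeled(rectify(t,org,yaw,z,.1,.31,-.05,.04,.27),.1,.04,.27,al))
cv2.imwrite("pics/rs9.png",np.vstack(out)[:, :790])
```

```text
(no output)
```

View pics/rs9.png

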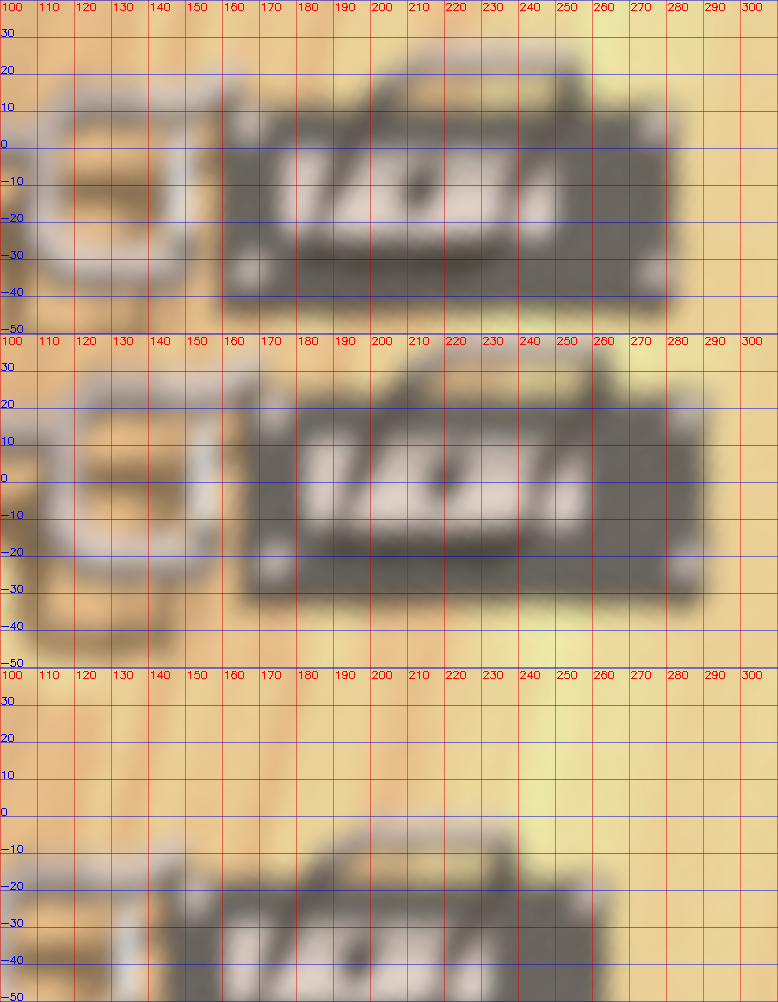

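Hook centreline sits at v≈+2.8 and plate centre at v≈+0.2, so I shift 2 mm to -Y. Gate is at u≈147 and the leg at about 191 to 195. I approach to just short of contact.

>>> send_rows:
  increments:
    - [[-0.1,-0.04,0.06,0,0,0],[-0.2,0,0,0,0,0],[-0.2,0,0,0,0,0],[-0.15,0,0,0,0,0],[0,0,0,0,0,0]]

```text
clock: 14.25
eef_pos: [0.4579, 0.0713, -0.0201]
tool_rot: [-0.123, 0.992, 0.0, 0.0]
ft_force: [0.2, 0.2, -3.3]
grip_width: 0.0209
```

Run:
```python
from h import *
from workcell import camera
o,M=st()
yaw=np.arctan2(-M[1,0],-M[0,0]);org=o["eef_pos"][:2]
out=[]
for n,z,al in(("top",.018,1.7),("top",.004,1.7),("side",.018,1.1)):
    t=camera(n);pickle.dump(t,open(f"pics/{n}10.pkl","wb"))
    out.append(labeled(rectify(t,org,yaw,z,.1,.27,-.05,.04,.27),.1,.04,.27,al))
cv2.imwrite("pics/r10.png",np.vstack(out)[:, :790])
```

```text
t 14.25 tcp [ 0.4579  0.0713 -0.0201] q [ 0.154  0.406 -0.43   0.734 -0.    -0.092] yawx -165.88 zax [ 8.e-04  1.e-04 -1.e+00] F [ 0.23  0.24 -3.26] T [-0.06  0.12  0.04] w 0.0209
```

View pics/r10.png

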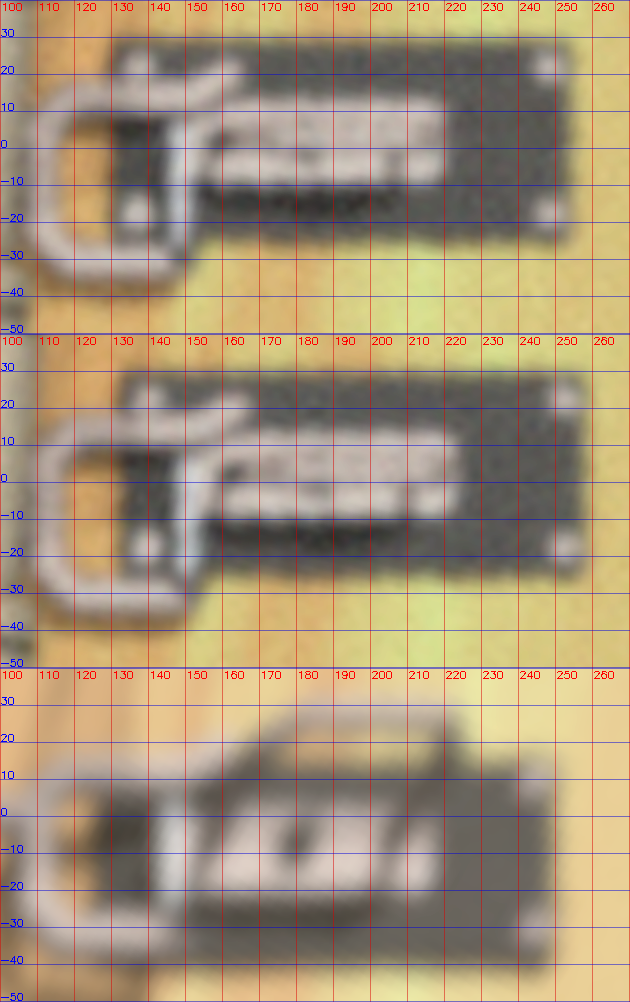

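>>> send_rows:
  increments:
    - [[-0.06,0,0,0,0,0],[-0.06,0,0,0,0,0],[0,0,0,0,0,0]]

```text
clock: 14.78
eef_pos: [0.4632, 0.0725, -0.0201]
tool_rot: [-0.123, 0.992, -0.0, 0.0]
ft_force: [0.8, 0.3, -3.6]
grip_width: 0.0212
```

>>> send_rows:
  increments:
    - [[-0.06,0,0,0,0,0],[-0.06,0,0,0,0,0],[0,0,0,0,0,0]]

```text
clock: 15.15
eef_pos: [0.4681, 0.0738, -0.0204]
tool_rot: [-0.123, 0.992, -0.0, -0.001]
ft_force: [-2.0, -0.6, -2.6]
grip_width: 0.0208
```

>>> send_rows:
  increments:
    - [[-0.06,0,0,0,0,0],[-0.06,0,0,0,0,0],[0,0,0,0,0,0]]

```text
clock: 15.52
eef_pos: [0.4741, 0.0753, -0.0204]
tool_rot: [-0.123, 0.992, -0.0, -0.0]
ft_force: [-3.5, -0.9, -2.6]
grip_width: 0.0208
```

>>> send_rows:
  increments:
    - [[-0.06,0,0,0,0,0],[-0.06,0,0,0,0,0],[0,0,0,0,0,0]]

```text
clock: 15.9
eef_pos: [0.4805, 0.0765, -0.0203]
tool_rot: [-0.122, 0.992, -0.0, 0.0]
ft_force: [-3.2, -2.7, -2.9]
grip_width: 0.0211
```

>>> send_rows:
  increments:
    - [[-0.06,0,0,0,0,0],[-0.04,0,0,0,0,0],[0,0,0,0,0,0]]

```text
clock: 16.27
eef_pos: [0.4862, 0.0775, -0.02]
tool_rot: [-0.122, 0.993, -0.001, 0.001]
ft_force: [-0.5, -5.0, -4.1]
grip_width: 0.0208
```

```bash
cat > look.py <<'E'
from h import *
from workcell import camera
import sys
k=sys.argv[1]
o,M=st()
yaw=np.arctan2(-M[1,0],-M[0,0]);org=o["eef_pos"][:2]
out=[]
for n,z,al in(("top",.018,1.7),("side",.018,1.1)):
    t=camera(n);pickle.dump(t,open(f"pics/{n}{k}.pkl","wb"))
    out.append(labeled(rectify(t,org,yaw,z,.09,.25,-.05,.04,.22),.09,.04,.22,al))
cv2.imwrite(f"pics/r{k}.png",np.vstack(out)[:590, :790])
E
python3 look.py 11
```

```text
t 16.27 tcp [ 0.4862  0.0775 -0.02  ] q [ 0.159  0.449 -0.354  0.766 -0.001 -0.086] yawx -165.96 zax [ 0.0019 -0.0012 -1.    ] F [-0.52 -5.04 -4.11] T [-0.89  0.41 -0.5 ] w 0.0208
```

View pics/r11.png

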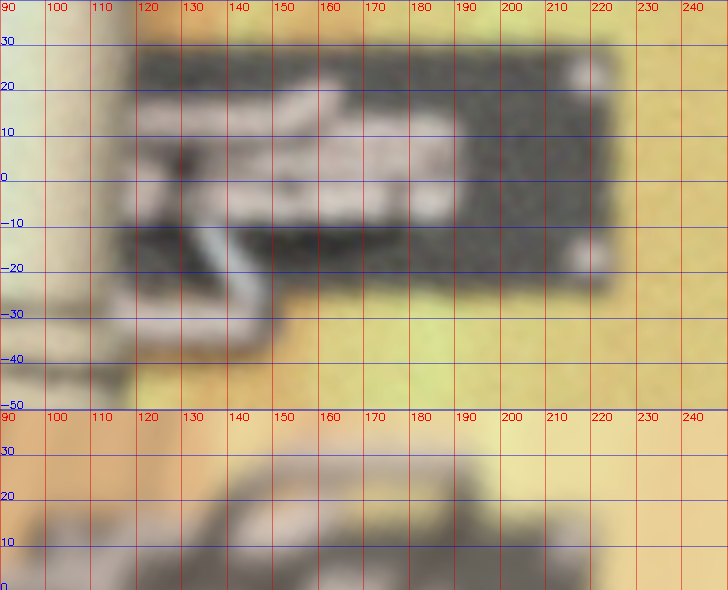

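The gate is swung about 1 rad inward, with the leg inside the mouth. I continue in small steps.

>>> send_rows:
  increments:
    - [[-0.04,0,0,0,0,0],[-0.04,0,0,0,0,0],[0,0,0,0,0,0]]

```text
clock: 16.75
eef_pos: [0.4905, 0.0804, -0.0197]
tool_rot: [-0.124, 0.992, 0.001, 0.001]
ft_force: [0.1, -0.2, -2.7]
grip_width: 0.0207
```

>>> send_rows:
  increments:
    - [[-0.04,0,0,0,0,0],[-0.02,0,0,0,0,0],[0,0,0,0,0,0]]

```text
clock: 17.12
eef_pos: [0.4921, 0.0801, -0.0201]
tool_rot: [-0.123, 0.992, 0.0, 0.0]
ft_force: [-0.1, -0.4, -2.0]
grip_width: 0.0208
```

```bash
python3 look.py 12
```

```text
t 17.12 tcp [ 0.4921  0.0801 -0.0201] q [ 0.161  0.46  -0.336  0.775  0.    -0.086] yawx -165.87 zax [ 3.e-04  4.e-04 -1.e+00] F [-0.15 -0.37 -2.02] T [0.01 0.08 0.01] w 0.0208
```

View pics/r12.png

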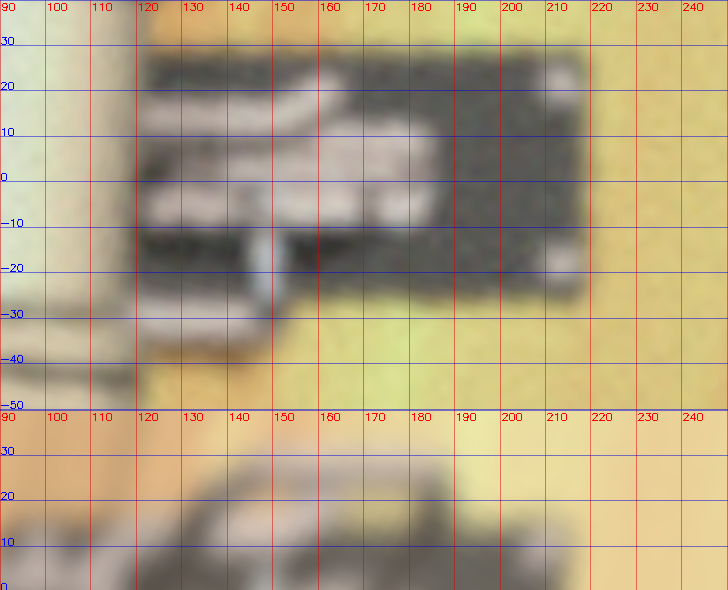

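The gate is shut behind the leg and the force is back to zero. Now the tug.

>>> send_rows:
  increments:
    - [[0.06,0,0,0,0,0],[0.08,0,0,0,0,0],[0.06,0,0,0,0,0],[0,0,0,0,0,0]]

```text
clock: 17.73
eef_pos: [0.4817, 0.0772, -0.0202]
tool_rot: [-0.123, 0.992, -0.0, -0.0]
ft_force: [-0.0, 0.7, -2.5]
grip_width: 0.021
```

>>> send_rows:
  increments:
    - [[0.03,0,0,0,0,0],[0.02,0,0,0,0,0],[0,0,0,0,0,0]]

```text
clock: 18.1
eef_pos: [0.4796, 0.0767, -0.0202]
tool_rot: [-0.123, 0.992, 0.0, -0.0]
ft_force: [0.7, 0.3, -2.5]
grip_width: 0.0207
```

>>> send_rows:
  increments:
    - [[0.02,0,0,0,0,0],[0.02,0,0,0,0,0],[0,0,0,0,0,0]]

```text
clock: 18.48
eef_pos: [0.4776, 0.0762, -0.0202]
tool_rot: [-0.123, 0.992, -0.0, -0.0]
ft_force: [0.3, 0.4, -2.8]
grip_width: 0.0206
```

>>> send_rows:
  increments:
    - [[0.02,0,0,0,0,0],[0,0,0,0,0,0]]

```text
clock: 18.73
eef_pos: [0.4767, 0.076, -0.0202]
tool_rot: [-0.123, 0.992, -0.0, -0.0]
ft_force: [0.7, -0.8, -2.8]
grip_width: 0.021
```

>>> send_rows:
  increments:
    - [[0.02,0,0,0,0,0],[0,0,0,0,0,0]]

```text
clock: 18.98
eef_pos: [0.4757, 0.0757, -0.0202]
tool_rot: [-0.123, 0.992, -0.0, -0.0]
ft_force: [-0.8, 0.1, -3.0]
grip_width: 0.0207
```

>>> send_rows:
  increments:
    - [[0.02,0,0,0,0,0],[0,0,0,0,0,0]]

```text
clock: 19.23
eef_pos: [0.475, 0.0756, -0.0201]
tool_rot: [-0.123, 0.992, 0.0, 0.0]
ft_force: [0.4, 0.1, -2.9]
grip_width: 0.0205
```

>>> send_rows:
  increments:
    - [[0.02,0,0,0,0,0],[0.02,0,0,0,0,0],[0,0,0,0,0,0]]

```text
clock: 19.6
eef_pos: [0.4745, 0.0754, -0.0197]
tool_rot: [-0.123, 0.992, 0.0, 0.001]
ft_force: [4.8, 2.1, -3.9]
grip_width: 0.021
```

>>> send_rows:
  increments:
    - [[0.02,0,0,0,0,0],[0,0,0,0,0,0]]

```text
clock: 19.85
eef_pos: [0.4744, 0.0753, -0.0196]
tool_rot: [-0.123, 0.992, 0.0, 0.002]
ft_force: [7.0, 2.6, -5.2]
grip_width: 0.0207
```

>>> send_rows:
  increments:
    - [[0.02,0,0,0,0,0],[0,0,0,0,0,0]]

```text
clock: 20.1
eef_pos: [0.4743, 0.0753, -0.0194]
tool_rot: [-0.123, 0.992, 0.0, 0.003]
ft_force: [7.7, 2.2, -6.3]
grip_width: 0.0209
```

>>> send_rows:
  increments:
    - [[0.02,0,0,0,0,0],[0.02,0,0,0,0,0],[0,0,0,0,0,0]]

```text
clock: 20.48
eef_pos: [0.4743, 0.0751, -0.0188]
tool_rot: [-0.123, 0.992, 0.0, 0.005]
ft_force: [11.3, 3.1, -5.9]
grip_width: 0.0206
```

>>> send_rows:
  increments:
    - [[0.02,0,0,0,0,0],[0,0,0,0,0,0]]

```text
clock: 20.72
eef_pos: [0.4743, 0.075, -0.0185]
tool_rot: [-0.123, 0.992, 0.0, 0.006]
ft_force: [11.6, 2.1, -6.4]
grip_width: 0.0212
```

>>> send_rows:
  increments:
    - [[0.02,0,0,0,0,0],[0.02,0,0,0,0,0],[0,0,0,0,0,0],[0,0,0,0,0,0]]

```text
clock: 21.22
eef_pos: [0.4743, 0.0749, -0.0179]
tool_rot: [-0.123, 0.992, 0.001, 0.007]
ft_force: [14.8, 3.6, -7.1]
grip_width: 0.021
```

```bash
python3 look.py 13
```

```text
t 21.23 tcp [ 0.4743  0.0749 -0.0179] q [ 0.156  0.419 -0.4    0.737  0.001 -0.09 ] yawx -165.88 zax [ 0.0145  0.0029 -0.9999] F [14.77  3.61 -7.1 ] T [ 0.56 -2.38 -0.03] w 0.021
```

View pics/r13.png

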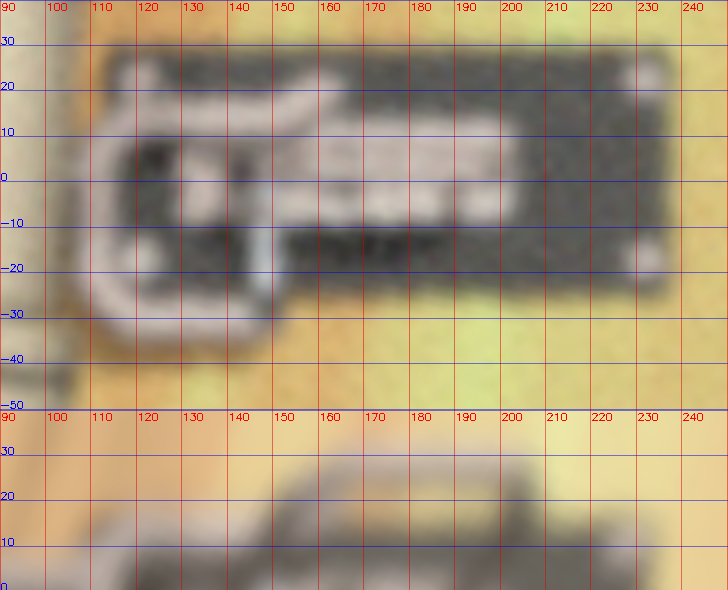

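The tug reads 15.2 N horizontally, the gate is shut, and the gate line is still at u≈147, so nothing slipped. I hold briefly, unload forward and lower until the knife is flat.

>>> send_rows:
  increments:
    - [[0,0,0,0,0,0],[0,0,0,0,0,0],[-0.08,0,0,0,0,0],[-0.1,0,0,0,0,0],[-0.1,0,0,0,0,0],[-0.05,0,0,0,0,0],[0,0,0,0,0,0]]

```text
clock: 22.2
eef_pos: [0.4815, 0.0772, -0.0206]
tool_rot: [-0.123, 0.992, -0.0, -0.001]
ft_force: [-0.1, -0.3, -3.1]
grip_width: 0.0207
```

```bash
python3 look.py 14
```

```text
t 22.2 tcp [ 0.4815  0.0772 -0.0206] q [ 0.159  0.445 -0.364  0.763 -0.    -0.087] yawx -165.89 zax [-1.4e-03 -3.0e-04 -1.0e+00] F [-0.1  -0.31 -3.14] T [-0.02 -0.   -0.01] w 0.0207
```

>>> send_rows:
  increments:
    - [[0,0,0.02,0,0,0],[0,0,0.02,0,0,0],[0,0,0,0,0,0]]

```text
clock: 22.68
eef_pos: [0.4817, 0.0772, -0.0214]
tool_rot: [-0.123, 0.992, -0.0, -0.0]
ft_force: [-3.8, -1.7, 5.3]
grip_width: 0.0209
```

>>> send_rows:
  increments:
    - [[0,0,-0.01,0,0,0],[0,0,0,0,0,0]]

```text
clock: 22.92
eef_pos: [0.482, 0.0773, -0.0214]
tool_rot: [-0.123, 0.992, 0.0, 0.0]
ft_force: [-3.2, -0.2, 4.4]
grip_width: 0.0209
```

>>> send_rows:
  increments:
    - [[0,0,0,0,0,0],[0,0,0,0,0,0],[0,0,0,0,0,0],[0,0,0,0,0,0],[0,0,0,0,0,0],[0,0,0,0,0,0]]
  grip: 0

```text
clock: 23.68
eef_pos: [0.4822, 0.0774, -0.0217]
tool_rot: [-0.123, 0.992, -0.0, 0.0]
ft_force: [-0.1, -0.6, -1.0]
grip_width: 0.0855
```

>>> send_rows:
  increments:
    - [[0,0,-0.2,0,0,0],[0,0,-0.5,0,0,0],[0,0,-0.8,0,0,0],[0,0,-0.8,0,0,0],[0,0,-0.8,0,0,0],[0.5,0,-0.3,0,0,0],[0.5,0,0,0,0,0],[0,0,0,0,0,0]]

```text
clock: 24.68
eef_pos: [0.4325, 0.0649, 0.1493]
tool_rot: [-0.123, 0.992, 0.0, 0.0]
ft_force: [1.0, 0.6, 1.4]
grip_width: 0.0853
```

Run:
```python
from h import *
from workcell import camera
st()
yaw=np.radians(14.1);org=[.4817,.0772];out=[]
for n,z,al in(("top",.017,1.7),("side",.017,1.1)):
    t=camera(n);pickle.dump(t,open(f"pics/{n}15.pkl","wb"))
    out.append(labeled(rectify(t,org,yaw,z,-.14,.24,-.06,.06,.5),-.14,.06,.5,al))
cv2.imwrite("pics/r15.png",np.vstack(out))
cv2.imwrite("pics/top15.png",t["color"][:,:,::-1])
# straight heights from depth along handle/blade/hook
c=t
```

```text
t 24.68 tcp [0.4325 0.0649 0.1493] q [ 0.149  0.154 -0.26   1.156  0.    -0.097] yawx -165.91 zax [ 6.e-04  1.e-04 -1.e+00] F [1.05 0.64 1.42] T [ 0.08 -0.01 -0.01] w 0.0853
```

View pics/r15.png

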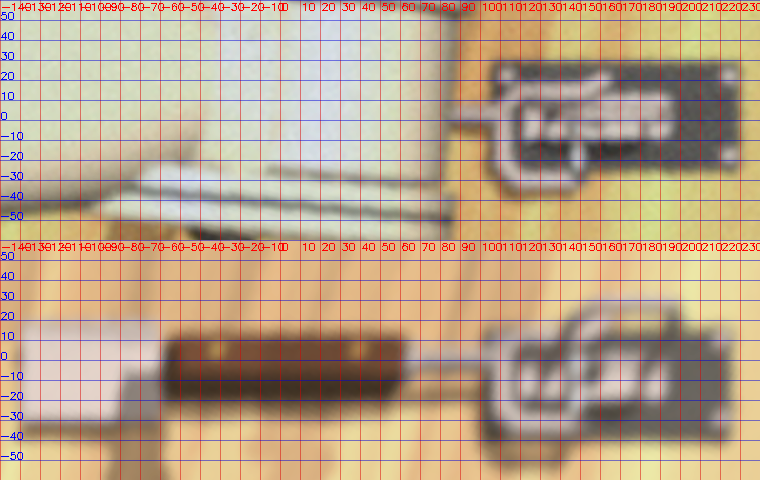

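View pics/top15.png

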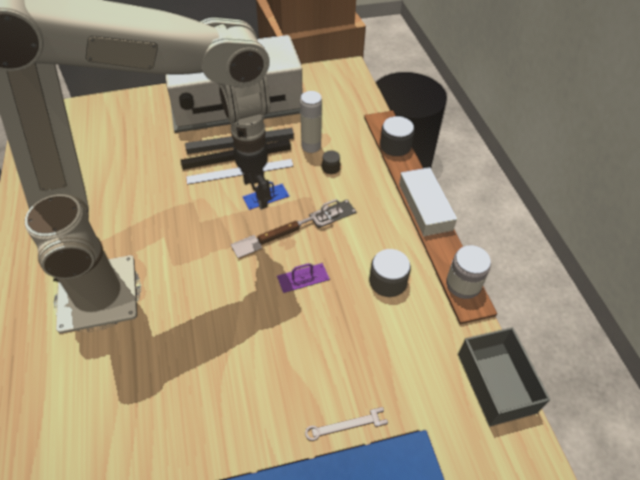

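Run:
```python
from h import *
c=pickle.load(open("pics/side15.pkl","rb"));t=pickle.load(open("pics/top15.pkl","rb"))
yaw=np.radians(14.1);org=np.array([.4817,.0772]);X=np.array([np.cos(yaw),np.sin(yaw)])
for u in(-.115,-.1,-.05,-.03,0,.03,.045):
    p=np.round(proj(c,np.r_[org+X*u,.024 if u>-.06 else .01])[0]).astype(int)
    o,d=ray(c,p);z=np.median(c["z_map"][p[1]-1:p[1]+2,p[0]-1:p[0]+2]);print(u,np.round(o+d[0]*z,4))
im=np.hstack([cv2.convertScaleAbs(crop(c,295,190,65,55,6),alpha=1.2),cv2.convertScaleAbs(crop(t,230,190,60,55,6),alpha=1.8)]);cv2.imwrite("pics/c15.png",im)
```

```text
-0.115 [0.3692 0.0479 0.0104]
-0.1 [0.3857 0.0505 0.0107]
-0.05 [0.4329 0.0682 0.0222]
-0.03 [0.4521 0.0686 0.0245]
0 [0.4806 0.0748 0.0259]
0.03 [0.5101 0.0847 0.0228]
0.045 [0.5246 0.0879 0.0234]
```

View pics/c15.png

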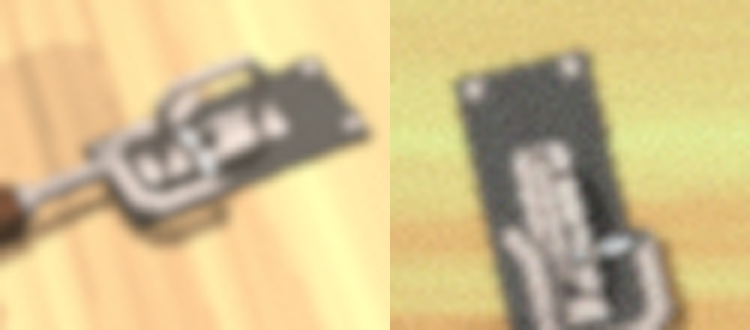

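Handle top measures about 24 mm along its whole length, so the knife lies flat. The gate is straight across behind the leg and the gripper is clear, so I hand in.

```bash
python3 -c "
from workcell import *
print(job_done())"
```

```text
the job is handed in; nothing more can be done
None
```

The knife is clipped onto the nearer leg of the dark bracket's loop, lying flat with the gate shut. I handed the job in at about 25 s of the 54 s allowed. `job_done()` gave no verdict, so the results below are from my own readings.

- **Grasp:** I gripped the handle within about 2 mm of its middle. The gate line stayed at about 147 mm ahead of the tool throughout, so I saw no slip.
- **Press-on:** First contact read about 2 N and the highest readings were about 5 N, mostly sideways. The picture showed the gate swung about 1 rad inward, then shut behind the leg with the force back near zero.
- **Tug:** I pulled back until the reading was 15.2 N. It stayed above 11 N for about 0.7 s with the gate shut.
- **Last checks:** Handle-top heights of 22 to 26 mm along its length show the knife lying flat. The gate is straight across behind the leg. The gripper is open and clear, and the other things look unmoved in the last picture.

**What failed or disagreed:**
- **First grip:** it closed on nothing. The reported tool height was about 33 mm below the real one, which I found by touching the bench with the fingertips at 8 N. I worked with that offset afterwards.
- **Depth readings:** on the dark gripper they did not agree with that offset, so I did not use them.
- **Side camera:** it put the leg about 3 mm further to the side than the top camera did. I followed the top camera, and the leg entered cleanly.

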